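# Pin the frame rest's swing arm and snap the linchpin's ring shut

### The arm

A 6-joint arm with a two-finger parallel gripper is mounted at the origin on the work surface; the furniture and walls round the work are solid. World frame = base frame: x ahead of the robot, y to its left, z up, the work surface at z = 0. Lengths are in m, angles in degrees, forces in N, time in s.
With the tool pointing down it reaches from about 0.3 to 0.75 m from the base axis. Payload 8.5 kg.
Tool frame: the origin (TCP) lies on the centre line of the jaws, within the pads' length; the fingertips stand 19 mm ahead of it and the grasp point (between the pads) is the TCP (env.tcp_to_tips is the z of the fingertips in the tool frame, in m); z points along the fingers, y is the line along which they close (so a half turn about z gives the same grasp; the last joint's range is limited). The gripper opens to 85 mm and grips with 20 to 120 N. Pads are 22 mm wide; open, the fingers measure 114 mm over their backs; the gripper's body (76 mm by 85 mm) begins 54 mm behind the grasp point. The pads swing forward as they close: fully open they stand 13 mm farther back than shut.
Start: joints at [58.425, 21.807, 74.336, -0, 83.858, -12.336], TCP at [0.181, 0.519, 0.25] pointing down, gripper open.
Joint ranges: [-178.18, 178.18], [-50.72, 133.34], [12.68, 142.11], [-81.47, 261.47], [9.98, 163.14], [-165.26, 165.26]. Speed limits (degrees/s): [136.94, 136.94, 180, 180, 180, 180].

### API

Orientations are given as a 3x3 rotation matrix whose columns are the frame's x, y, z axes.
In Python, from rig import env gives the robot as it stands.
- The arm moves only by the tool servo_tool, never from a script. Its argument "steps" is a list of rows, each an object of numbers: "tx", "ty", "tz": the shift along the world's x, y, z in cm; "yaw": the turn about the world's z in degrees; "claw": the finger opening in cm, from 0 to 8.54. In form: [{"tx": .., "ty": .., "tz": .., "yaw": .., "claw": ..}, ...]. A call has 1 to 20 rows; each row shifts and turns the commanded pose from where the row before left it; what a row does not reach is not made up. A row lasts 1/10 s, in which the tool goes at most 50 mm and 8.59 degrees, less where a joint would pass 70% of its speed; a pose out of reach is approached as far as the arm can. A call with a gripper value outside its range is refused whole. The fingers move at their own pace and stop on an object; "newtons" is the grip in N (left out, the last holds). Time passes only in rows, so rows that do not move let the fingers close. It gives the time, the measured TCP pose, the force, the opening and the grip force at its end, in the units of the state.
- env.observe(): the state, without advancing time (a new reading comes with each control period).
- env.get_image(name): name is "scene" or "top" or "wrist"; returns (picture, depth): 480x640x3 uint8, red, green, blue; 480x640 float32, m along the optical axis (not along the pixel's ray), 0 where there is no reading.
- env.camera_model(name): a dict with "fovy" (degrees; the focal length in pixels is half the picture's height over the tangent of half this angle, whatever the lens; pixels are square), "cx", "cy" (the principal point, pixels), "dist_coeffs" ([k1, k2, p1, p2, k3] as OpenCV has them; the pictures are not rectified), "T" (4x4, takes a point from camera to world coordinates). Camera axes: x right, y down, z forward; pixel columns grow to the right and rows downward; lengths in m; the calibration is good to about 2 mm. A picture is of the moment at which its call begins: read the wrist's pose just before it. camera_model takes no time and is no camera call; for the wrist camera it gives the pose at the moment of the call.
- env.close_job(): hands the job in; it is judged then, once.
The state is a dict: "time_s": time; "q": joint angles; "qvel": joint speeds; "joint_efforts": joint torques, N m; "position": TCP position; "tool_rot": TCP orientation; "ft_force": force on the tool from outside, world axes, zero at the start; "wrist_torque": the same for the moment, N m; "grip_width": finger opening in m; "gripper_force": force on a finger pad.
Only numpy, scipy, OpenCV 4.12 (cv2) and the standard library are available. Lean on these libraries where they do the work, as an engineer would, in place of code of your own. Each camera call takes 0.05 s, during which the arm holds its last target. There are 200 camera calls.

### The job

The frame rest's swing arm sits on its post with nothing to keep it there. Push the linchpin from the bench fully home through the cross hole near the top of the post, then swing its sprung ring over the post and press it down until it snaps past the pin's end. The post's height was just changed, so feel for the hole gently, never forcing pin, ring or post (stay well under 40 N), and leave the other things where they are.

Things in the scene. Friction and masses are not known exactly. Their poses are not given: they have to be found in the camera images.
- frame_rest: bench frame rest bolted to the worktop: grey base plate 124 (x) x 100 (y) x 10 mm with a steel post screwed into it, a 42 mm hub on the post and a stiff swing arm, 160 mm long, with a rubber pad. Origin: on the post's axis at worktop level, z up. The post's top has flats, 28 mm along x by 20 mm along y, and a cross hole of 11.4 mm right through along x; the pin goes in from the -x side
- hole_nominal (a point): point on the post's axis 90 mm above the worktop, fixed to the base plate. The cross hole's axis is parallel to the base's x and crosses the post's axis between 12 mm above and 12 mm below this point: the post's height was not measured. The rounded top of the post is 17 mm above the hole's axis and the washer on the hub 14.5 mm below it, moving with it. The post does not yield
- linchpin: steel linchpin lying on the bench, 110 g. Origin on its axis at the ring's pivot; x to its nose, z up (9 mm above the bench). Square head 18 x 18 mm from x = -8 to 32 mm; round shoulder, 18 mm, to 36 mm; shank 10 mm thick, ending at 76 mm with a 1.5 mm chamfer. Home, the shoulder touches the post's flat and the nose sticks out 12 mm beyond. Keep its z axis up
- head_grip (a point): where to grip the linchpin's head, across its y (18 mm wide): on the axis, 19 mm ahead of the origin. The ring's eyes, up to 15 mm either side of the axis, cover x = -5 to 5 mm, so fingers should stay between x = 7 and 31 mm
- pin_mid (a point): point on the linchpin's axis 50 mm ahead of its origin, 14 mm ahead of the shoulder: it lies on the post's axis when the pin is home
- ring (a joint): swing of the ring about the pin's y at the pivot, rad: it points (q - 0.12) rad above the pin's +x. 2.05 to 2.3 at the start (open, leaning back; stop 2.30), 1.69 upright, 0.20 when the bow rests on the nose, 0.12 dead point, under 0.05 (stop -0.10) snapped past and locked. A little stiff. The bow is sprung lengthwise, 5 N/mm; 3 mm stretch takes it past the nose, 5 to 12 N down on the tab
- ring_tab (a point): middle of the ring's flat thumb tab, 90 mm from the pivot. The ring is a long bow of 5 mm wire, 40 mm wide between wire centres; its round end is 75.5 mm from the pivot and carries the tab, 18 mm wide, 3.6 mm thick, from 76 to 103 mm. Pushing the tab swings the ring over the post
- driver: screwdriver with a green handle, 172 mm long, lying on the bench; a bystander. Origin: under its middle
- gilding_pot: small lidded pot, 58 mm across and 50 mm high; a bystander. Origin: centre of its underside
Not all that is in view belongs to the job. There is more than one size of the linchpin; the job needs the larger.

How it is judged:
By the outcome, as a careful person would: the job done as asked, in the order asked, and still so for the second after the job is handed in, with the robot touching nothing.
It also fails if it takes over 64 s, if anything falls off the work surface, if the arm or the gripper's body presses on something with over 40 N, if the wrist force passes 120 N, or if a joint passes its speed limit or range.

## Working session

There is one attempt and no reset: what is moved stays moved. The work goes in short steps, Python scripts to look and compute and a tool call to move; the robot and the scene stay as the last step left them, time stands still between calls to the robot, and variables do not carry over. Pictures are saved under pics/ and viewed, at most 10 in all, crops included, and the job is handed in when it is done.

Besides the shell and the picture viewer there is one more tool, called after ">>>" by a JSON object that holds its "name" and its "arguments", one argument or row to a line. servo_tool: Moves the arm, as the interface text tells. Its arguments: {"type":"object","properties":{"steps":{"type":"array"},"newtons":{"type":"number"}},"required":["steps"]}

```bash
ls; mkdir -p pics; cat > h.py <<'E'
from rig import env
import numpy as np, cv2
def cam(n):
    m=env.camera_model(n); f=240/np.tan(np.radians(m['fovy'])/2)
    K=np.array([[f,0,m['cx']],[0,f,m['cy']],[0,0,1]]); return K,np.array(m['dist_coeffs'],float),np.array(m['T'])
def ray(c,uv):
    K,d,T=c; p=cv2.undistortPoints(np.array(uv,float).reshape(-1,1,2),K,d).reshape(-1,2)
    r=np.c_[p,np.ones(len(p))]@T[:3,:3].T; return T[:3,3],r
def plane(c,uv,z):
    o,r=ray(c,uv); return o+r*((z-o[2])/r[:,2])[:,None]
def dep(c,uv,D):
    o,r=ray(c,uv); uv=np.array(uv).reshape(-1,2).astype(int); return o+r*D[uv[:,1],uv[:,0]][:,None]
def cross(c1,u1,c2,u2):
    o1,r1=ray(c1,u1);o2,r2=ray(c2,u2);r1=r1[0];r2=r2[0]
    s=np.linalg.lstsq(np.c_[r1,-r2],o2-o1,rcond=None)[0]; a=o1+s[0]*r1;b=o2+s[1]*r2; return (a+b)/2,np.linalg.norm(a-b)
def grab(n,name):
    c=cam(n); p,D=env.get_image(n); np.savez(''+name+'.npz',p=p,D=D,K=c[0],d=c[1],T=c[2]); cv2.imwrite('pics/'+name+'.png',p[:,:,::-1]); return c,p,D
def load(name):
    z=np.load(''+name+'.npz'); return (z['K'],z['d'],z['T']),z['p'],z['D']
E
python3 - <<'E'
from h import *
for n in('scene','top'):
    c,p,D=grab(n,n+'1'); print(n,c[2].round(3).tolist())
E
```

```text
pics
scene [[0.465, -0.635, 0.617, 0.053], [-0.885, -0.343, 0.313, -0.393], [0.013, -0.692, -0.722, 0.685], [0.0, 0.0, 0.0, 1.0]]
top [[0.029, -0.995, 0.091, 0.475], [-1.0, -0.029, -0.002, -0.099], [0.005, -0.091, -0.996, 0.94], [0.0, 0.0, 0.0, 1.0]]
```

View pics/scene1.png

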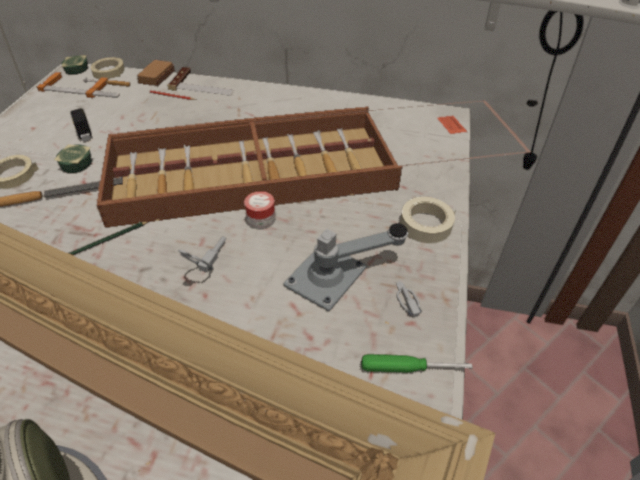

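View pics/top1.png

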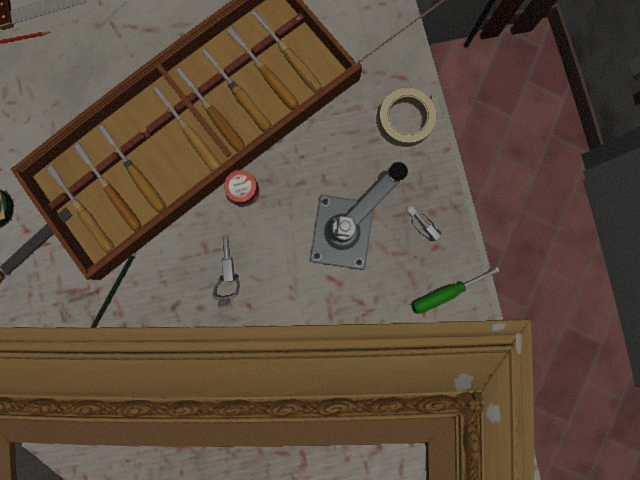

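The top view shows the large pin's head at about (227,270), nose (226,238), with its ring leaning back to (223,300). The post is at (344,228), the small pin at (423,223), the pot at (240,187) and the driver at (440,297). The frame's edge is near row 322.

```bash
python3 - <<'E'
from h import *
np.set_printoptions(precision=4,suppress=True)
c,p,D=load('top1'); 
pts=dict(nose=(226,238),mid=(227,252),head=(227,268),headend=(228,278),tab=(223,301),post=(345,226),padend=(398,171),b1=(318,197),b2=(371,203),b3=(364,268),b4=(311,262),frame=(300,323),frame2=(300,345),pot=(240,187))
for k,v in pts.items(): print(k,dep(c,[v],D)[0])
for k in('b1','b2','b3','b4'): print(k,plane(c,[pts[k]],.01)[0])
cs,ps,Ds=load('scene1')
for k,v in dict(post=(326,240),bar=(215,250),head=(203,262),frame=(200,300)).items(): print(k,dep(cs,[v],Ds)[0])
print(cam('wrist')[2]); print(env.observe()['tool_rot'])
E
```

```text
nose [0.5552 0.0651 0.0134]
mid [0.53   0.0621 0.0138]
head [0.5013 0.0607 0.015 ]
headend [0.4835 0.0575 0.0188]
tab [0.4449 0.0529 0.0857]
post [ 0.5724 -0.1434  0.1063]
padend [ 0.6729 -0.2332  0.0761]
b1 [ 0.6365 -0.0983  0.0017]
b2 [ 0.6182 -0.1892  0.0642]
b3 [ 0.5088 -0.1847  0.0081]
b4 [ 0.5173 -0.089  -0.0011]
frame [ 0.4066 -0.0724 -0.0028]
frame2 [ 0.3695 -0.0742  0.0176]
pot [0.6418 0.0381 0.0513]
b1 [ 0.6351 -0.0983  0.01  ]
b2 [ 0.627  -0.1948  0.01  ]
b3 [ 0.5087 -0.1845  0.01  ]
b4 [ 0.5168 -0.0891  0.01  ]
post [ 0.5636 -0.1467  0.1039]
bar [0.5208 0.0594 0.0155]
head [0.4609 0.0345 0.0546]
frame [ 0.4227  0.0232 -0.0005]
[[ 0.3301  0.8916  0.3099  0.1009]
 [ 0.9439 -0.3115 -0.1093  0.5465]
 [-0.0009  0.3286 -0.9445  0.3731]
 [ 0.      0.      0.      1.    ]]
[[-0.9442  0.3295 -0.0007]
 [ 0.3295  0.9442 -0.0011]
 [ 0.0003 -0.0013 -1.    ]]
```

>>> {"name": "servo_tool", "arguments": {
  "steps": [
    {"tx": 2, "ty": -3.3, "yaw": 1.7, "claw": 5},
    {"tx": 2, "ty": -3.3, "yaw": 1.7, "claw": 5},
    {"tx": 2, "ty": -3.3, "yaw": 1.7, "claw": 5},
    {"tx": 2, "ty": -3.3, "yaw": 1.7, "claw": 5},
    {"tx": 2, "ty": -3.3, "yaw": 1.7, "claw": 5},
    {"tx": 2, "ty": -3.3, "yaw": 1.7, "claw": 5},
    {"tx": 2, "ty": -3.3, "yaw": 1.7, "claw": 5},
    {"tx": 2, "ty": -3.3, "yaw": 1.7, "claw": 5},
    {"tx": 2, "ty": -3.3, "yaw": 1.7, "claw": 5},
    {"tx": 2, "ty": -3.3, "yaw": 1.7, "claw": 5},
    {"tx": 2, "ty": -3.3, "yaw": 1.7, "claw": 5},
    {"tx": 2, "ty": -3.3, "yaw": 1.7, "claw": 5},
    {"tx": 2, "ty": -3.3, "yaw": 1.7, "claw": 5},
    {"tx": 2, "ty": -3.0, "yaw": 1.7, "claw": 5},
    {"claw": 5},
    {"claw": 5}
  ]
}}

```text
invalid input at $.steps[0]: expected keys tx, ty, tz, yaw, claw
```

```bash
python3 - <<'E'
from h import *
o=env.observe(); print(o['position'],o['time_s'],o['q'],o['tool_rot'],o['ft_force'])
c,p,D=grab('wrist','w1'); print(c)
E
```

```text
[0.18112285 0.51907929 0.24976481] 0.1 [ 5.84237565e+01  2.18395997e+01  7.43779551e+01  8.34706245e-05
  8.38591063e+01 -1.23371098e+01] [[-9.44151378e-01  3.29511279e-01 -7.01847717e-04]
 [ 3.29511902e-01  9.44150734e-01 -1.13913159e-03]
 [ 2.87293331e-04 -1.30677983e-03 -9.99999105e-01]] [-0.18863465  0.77325065  0.35376743]
(array([[411.08982215,   0.        , 314.25702575],
       [  0.        , 411.08982215, 245.7265598 ],
       [  0.        ,   0.        ,   1.        ]]), array([-0.0116366,  0.       ,  0.       ,  0.       ,  0.       ]), array([[ 3.30125432e-01,  8.91631924e-01,  3.09854340e-01,
         1.00873134e-01],
       [ 9.43936608e-01, -3.11506593e-01, -1.09303804e-01,
         5.46547368e-01],
       [-9.37091327e-04,  3.28566820e-01, -9.44480263e-01,
         3.73109174e-01],
       [ 0.00000000e+00,  0.00000000e+00,  0.00000000e+00,
         1.00000000e+00]]))
```

View pics/w1.png

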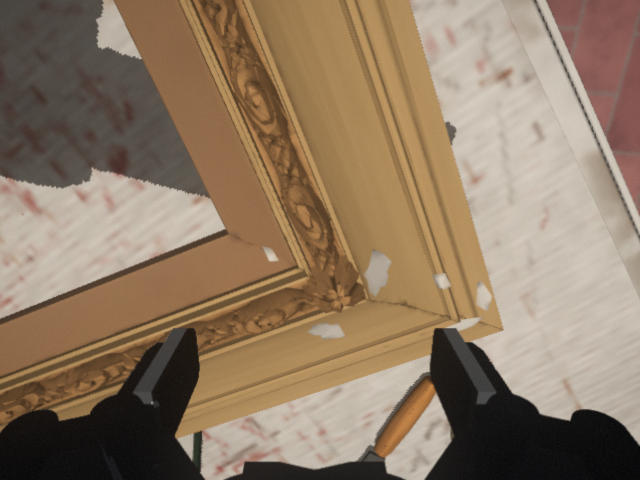

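>>> {"name": "servo_tool", "arguments": {
  "steps": [
    {"tx": 1.68, "ty": -2.4, "tz": 0, "yaw": -8.2, "claw": 5},
    {"tx": 1.68, "ty": -2.4, "tz": 0, "yaw": -8.2, "claw": 5},
    {"tx": 1.68, "ty": -2.4, "tz": 0, "yaw": -8.2, "claw": 5},
    {"tx": 1.68, "ty": -2.4, "tz": 0, "yaw": -8.2, "claw": 5},
    {"tx": 1.68, "ty": -2.4, "tz": 0, "yaw": -8.2, "claw": 5},
    {"tx": 1.68, "ty": -2.4, "tz": 0, "yaw": -8.2, "claw": 5},
    {"tx": 1.68, "ty": -2.4, "tz": 0, "yaw": -8.2, "claw": 5},
    {"tx": 1.68, "ty": -2.4, "tz": 0, "yaw": -8.2, "claw": 5},
    {"tx": 1.68, "ty": -2.4, "tz": 0, "yaw": -8.2, "claw": 5},
    {"tx": 1.68, "ty": -2.4, "tz": 0, "yaw": -8.2, "claw": 5},
    {"tx": 1.68, "ty": -2.4, "tz": 0, "yaw": -8.2, "claw": 5},
    {"tx": 1.68, "ty": -2.4, "tz": 0, "yaw": -8.2, "claw": 5},
    {"tx": 1.68, "ty": -2.4, "tz": -0.5, "yaw": -8.2, "claw": 5},
    {"tx": 1.68, "ty": -2.4, "tz": -0.5, "yaw": -8.2, "claw": 5},
    {"tx": 1.68, "ty": -2.4, "tz": -0.5, "yaw": -8.2, "claw": 5},
    {"tx": 1.68, "ty": -2.4, "tz": -0.5, "yaw": -8.2, "claw": 5},
    {"tx": 1.68, "ty": -2.4, "tz": -0.5, "yaw": -8.2, "claw": 5},
    {"tx": 1.68, "ty": -2.4, "tz": -0.5, "yaw": -8.2, "claw": 5},
    {"tx": 1.68, "ty": -2.4, "tz": 0, "yaw": -8.4, "claw": 5},
    {"tx": 0, "ty": 0, "tz": 0, "yaw": 0, "claw": 5}
  ]
}}

```text
time_s: 2.15
position: [0.5019, 0.0609, 0.2197]
tool_rot: [[0.997, 0.077, -0.0], [0.077, -0.997, -0.0], [-0.0, 0.0, -1.0]]
ft_force: [0.2, 0.4, 0.8]
grip_width: 0.0501
gripper_force: 0.0
```

```bash
python3 - <<'E'
from h import *
o=env.observe(); print(o['position'],o['time_s'],o['q'].round(1) if hasattr(o['q'],'round') else o['q'],o['tool_rot'],o['ft_force'],o['grip_width'])
c,p,D=grab('wrist','w2'); print(c[2].round(3))
E
```

```text
[0.50190641 0.06089772 0.21973304] 2.15 [-6.5 18.9 84.3 -0.  76.9 79.1] [[ 9.97049951e-01  7.67551624e-02 -2.01851327e-04]
 [ 7.67550593e-02 -9.97049865e-01 -4.76721505e-04]
 [-2.37846675e-04  4.59822043e-04 -9.99999866e-01]] [0.24254006 0.37499802 0.78154913] 0.05009897302814632
[[ 0.076 -0.942 -0.327  0.586]
 [-0.997 -0.072 -0.025  0.067]
 [ 0.     0.328 -0.945  0.343]
 [ 0.     0.     0.     1.   ]]
```

View pics/w2.png

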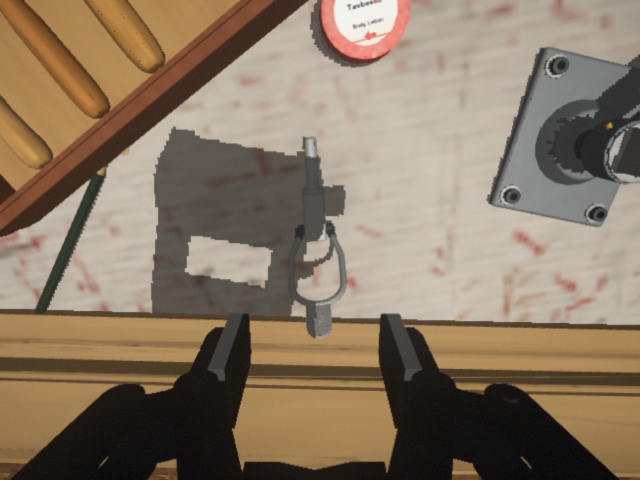

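The wrist view shows the large pin with its nose at (309,137), head from about (313,188) to (314,238), and ring leaning back to its tab at (319,325). The base plate is at upper right, with the post top near (628,150).

```bash
python3 - <<'E'
from h import *
np.set_printoptions(precision=4,suppress=True)
c,p,D=load('w2'); v,u=np.mgrid[100:345,270:360]
uv=np.c_[u.ravel(),v.ravel()]; P=dep(c,uv,D)
# shank+head: top surface
m=(P[:,2]>.009)&(P[:,2]<.025)&(P[:,0]>.484)&(P[:,0]<.58); Q=P[m]
for x in np.arange(.484,.576,.004):
    s=Q[(Q[:,0]>=x)&(Q[:,0]<x+.004)]
    if len(s): print(round(x,3),len(s),s[:,1].min(),s[:,1].max(),np.median(s[:,2]))
print('nose', plane(c,[(309,136.5)],.009), plane(c,[(309,137)],.012))
print('tab',dep(c,[(319,325)],D))
# two-view height of nose: wrist vs top
ct,pt,Dt=load('top1'); print(cross(c,(309,138),ct,(225.5,237)))
E
```

```text
0.484 193 0.041548193850339254 0.07535856254929651 0.016731806767145585
0.488 152 0.04171095319187566 0.07300033021121762 0.016980398189864215
0.492 100 0.050715074359312454 0.0682978665055196 0.01747607819577693
0.496 105 0.050978697444601165 0.06852217824623463 0.01749723046561713
0.5 103 0.05220097165181049 0.0696257239104014 0.017646049802662656
0.504 107 0.05256777179569034 0.06990721973357605 0.017629034000098853
0.508 106 0.05284441221670083 0.07019275680627905 0.017421109649290473
0.512 116 0.05316793853980904 0.07124847640203356 0.017535732950845734
0.516 112 0.05347227576880952 0.07174053026781334 0.01647029024401117
0.52 95 0.05457702407650202 0.07010586206735302 0.01336432281225508
0.524 60 0.05893698466431537 0.06899000310370136 0.01273363003308045
0.528 62 0.059394067067702054 0.06927769026579067 0.01262090398772206
0.532 60 0.060430918902137976 0.069543669626557 0.012616955450974549
0.536 60 0.06073765954520634 0.06981823447806866 0.012912026517090142
0.54 63 0.061018383236802115 0.07091157240816241 0.012805278857375424
0.544 66 0.06132335265006594 0.07116601330062051 0.012700844575011694
0.548 63 0.062459353677298636 0.07142938357560655 0.01258406026070319
0.552 64 0.06280950304212948 0.0725637062235337 0.012619085631381366
0.556 62 0.06310149043083195 0.07269953540348785 0.012611369437546815
0.56 17 0.06417919717584705 0.07050653518099287 0.011227116112951407
nose [[0.5611 0.069  0.009 ]] [[0.5609 0.0689 0.012 ]]
tab [[0.4411 0.0524 0.0912]]
(array([ 0.5587,  0.0691, -0.0045]), np.float64(0.000443112121247532))
```

>>> {"name": "servo_tool", "arguments": {
  "newtons": 60,
  "steps": [
    {"tx": 0.4, "ty": 0, "tz": -2.5, "yaw": 2.8, "claw": 4},
    {"tx": 0, "ty": 0, "tz": -3, "yaw": 0, "claw": 4},
    {"tx": 0, "ty": 0, "tz": -3, "yaw": 0, "claw": 4},
    {"tx": 0, "ty": 0, "tz": -3, "yaw": 0, "claw": 4},
    {"tx": 0, "ty": 0, "tz": -3, "yaw": 0, "claw": 4},
    {"tx": 0, "ty": 0, "tz": -2, "yaw": 0, "claw": 4},
    {"tx": 0, "ty": 0, "tz": -1.6, "yaw": 0, "claw": 4},
    {"tx": 0, "ty": 0, "tz": -1, "yaw": 0, "claw": 4},
    {"tx": 0, "ty": 0, "tz": -0.6, "yaw": 0, "claw": 4},
    {"tx": 0, "ty": 0, "tz": 0, "yaw": 0, "claw": 4},
    {"tx": 0, "ty": 0, "tz": 0, "yaw": 0, "claw": 1.2},
    {"tx": 0, "ty": 0, "tz": 0, "yaw": 0, "claw": 1.2},
    {"tx": 0, "ty": 0, "tz": 0, "yaw": 0, "claw": 1.2},
    {"tx": 0, "ty": 0, "tz": 0, "yaw": 0, "claw": 1.2},
    {"tx": 0, "ty": 0, "tz": 0, "yaw": 0, "claw": 1.2}
  ]
}}

```text
time_s: 3.7
position: [0.5048, 0.0633, 0.0242]
tool_rot: [[0.991, 0.132, 0.002], [0.132, -0.991, -0.0], [0.002, 0.0, -1.0]]
ft_force: [-1.4, -0.2, 6.1]
grip_width: 0.0165
gripper_force: 59.3
```

>>> {"name": "servo_tool", "arguments": {
  "steps": [
    {"tx": 0, "ty": 0, "tz": 1, "yaw": 0, "claw": 1.2},
    {"tx": 0, "ty": 0, "tz": 2, "yaw": 0, "claw": 1.2},
    {"tx": 0, "ty": 0, "tz": 3, "yaw": 0, "claw": 1.2},
    {"tx": 0, "ty": 0, "tz": 3, "yaw": 0, "claw": 1.2},
    {"tx": 0, "ty": 0, "tz": 3, "yaw": 0, "claw": 1.2},
    {"tx": 0, "ty": 0, "tz": 2.6, "yaw": 0, "claw": 1.2},
    {"tx": -0.2, "ty": -2, "tz": 0, "yaw": -1.2, "claw": 1.2},
    {"tx": -0.2, "ty": -2, "tz": 0, "yaw": -1.2, "claw": 1.2},
    {"tx": -0.2, "ty": -2, "tz": 0, "yaw": -1.2, "claw": 1.2},
    {"tx": -0.2, "ty": -2, "tz": 0, "yaw": -1.2, "claw": 1.2},
    {"tx": -0.2, "ty": -2, "tz": 0, "yaw": -1.2, "claw": 1.2},
    {"tx": -0.2, "ty": -2, "tz": 0, "yaw": -1.2, "claw": 1.2},
    {"tx": -0.2, "ty": -2, "tz": 0, "yaw": -1.2, "claw": 1.2},
    {"tx": -0.2, "ty": -2, "tz": 0, "yaw": -1.2, "claw": 1.2},
    {"tx": -0.2, "ty": -2, "tz": 0, "yaw": -1.2, "claw": 1.2},
    {"tx": -0.1, "ty": -1.8, "tz": 0, "yaw": -1.3, "claw": 1.2},
    {"tx": 0, "ty": 0, "tz": 0, "yaw": 0, "claw": 1.2},
    {"tx": 0, "ty": 0, "tz": 0, "yaw": 0, "claw": 1.2}
  ]
}}

```text
time_s: 5.5
position: [0.4852, -0.1345, 0.1696]
tool_rot: [[0.997, -0.079, -0.0], [-0.079, -0.997, 0.0], [-0.0, -0.0, -1.0]]
ft_force: [-0.2, 0.0, -2.7]
grip_width: 0.0163
gripper_force: 58.8
```

```bash
python3 - <<'E'
from h import *
c,p,D=grab('wrist','w3'); grab('scene','s3'); grab('top','t3')
s=load('s3')[1]; a=cv2.resize(s[170:330,230:430],(800,640))[:600]
cv2.imwrite('pics/s3c.png',a[:,:,::-1])
E
```

```text
(no output)
```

View pics/w3.png

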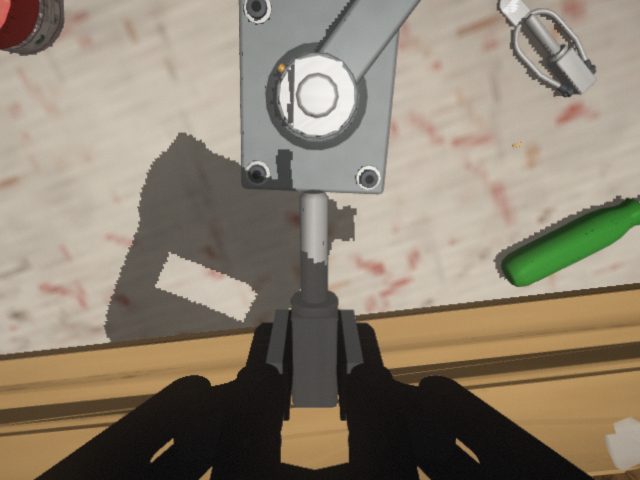

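View pics/s3c.png

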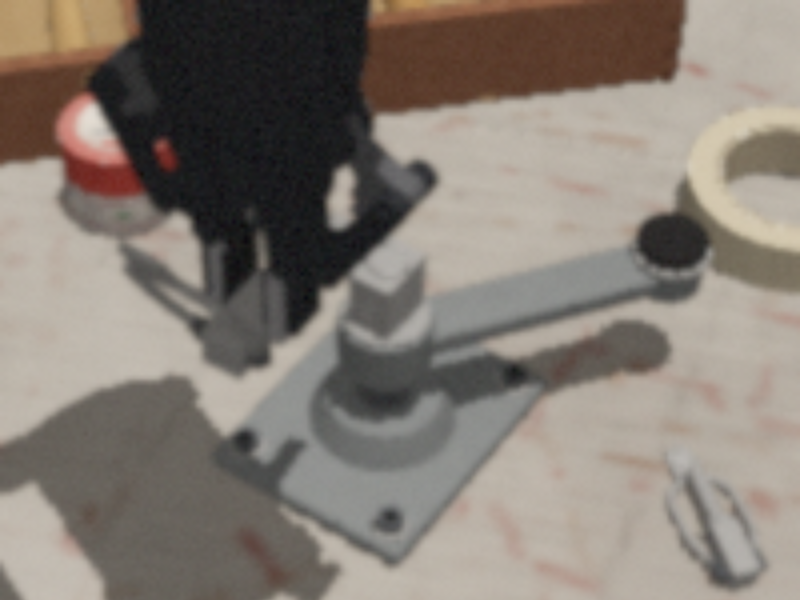

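The wrist view shows the pin gripped straight, nose at (313,193) and shoulder at (314,297). The post's rounded top is at (317,95), and the ring leans back out of view. The scene crop shows the post's flats with the hub, washer and arm below.

```bash
python3 - <<'E'
from h import *
np.set_printoptions(precision=4,suppress=True)
c,p,D=load('w3'); 
R=np.array([[.9969,-.0785],[.0785,.9969]]).T  # cols later
th=np.radians(-4.5); ex=np.array([np.cos(th),np.sin(th)]); ey=np.array([-ex[1],ex[0]])
def grid(u0,u1,v0,v1):
    v,u=np.mgrid[v0:v1,u0:u1]; uv=np.c_[u.ravel(),v.ravel()]; return uv,dep(c,uv,D)
uv,P=grid(260,375,40,150); m=P[:,2]>.07
print('top z pct',np.percentile(P[m,2],[1,10,50,90,99]), m.sum())
for z0,z1 in((.09,.097),(.097,.102),(.102,.112)):
    q=P[(P[:,2]>z0)&(P[:,2]<z1)]
    if len(q)>5:
        a=q[:,:2]@ex;b=q[:,:2]@ey; print(z0,len(q),'a',a.min(),a.max(),'b',b.min(),b.max(),'xy',q[:,:2].mean(0))
uv,P=grid(290,340,185,410); 
m=(P[:,2]>.12)&(P[:,2]<.18);Q=P[m]
a=Q[:,:2]@ex;b=Q[:,:2]@ey
for x in np.arange(a.min(),a.max(),.006):
    s=(a>=x)&(a<x+.006)
    if s.sum()>5: print('pin',x.round(4),s.sum(),'b',b[s].min().round(4),b[s].max().round(4),((b[s].min()+b[s].max())/2).round(4),'ztop',np.percentile(Q[s,2],90).round(4))
o=env.observe()['position']; print('tcp a,b',o[:2]@ex,o[:2]@ey)
# base edges for yaw, top view
g=cv2.cvtColor(p,cv2.COLOR_RGB2GRAY)
# base corners in the wrist view on z=.01
for q in((242,186),(384,191),(256,8),(257,173),(369,177)): print(q,plane(c,[q],.01)[0], dep(c,[q],D)[0])
E
```

```text
top z pct [0.0721 0.0738 0.104  0.1075 0.1091] 5575
0.102 3162 a 0.5679831996601914 0.5962235087822967 b -0.10838995699990481 -0.08722735261925098 xy [ 0.5729 -0.1433]
pin 0.466 450 b -0.1054 -0.0878 -0.0966 ztop 0.1635
pin 0.472 589 b -0.1053 -0.0879 -0.0966 ztop 0.1636
pin 0.478 606 b -0.1052 -0.0884 -0.0968 ztop 0.1637
pin 0.484 673 b -0.1049 -0.0884 -0.0966 ztop 0.1669
pin 0.49 732 b -0.1049 -0.0884 -0.0966 ztop 0.1699
pin 0.496 738 b -0.1049 -0.0884 -0.0966 ztop 0.1678
pin 0.502 922 b -0.1059 -0.0873 -0.0966 ztop 0.1639
pin 0.508 903 b -0.1054 -0.0878 -0.0966 ztop 0.1623
pin 0.514 410 b -0.1013 -0.0916 -0.0965 ztop 0.1593
pin 0.52 425 b -0.1012 -0.0917 -0.0965 ztop 0.1592
pin 0.526 434 b -0.1012 -0.0915 -0.0963 ztop 0.1592
pin 0.532 468 b -0.1015 -0.0915 -0.0965 ztop 0.1592
pin 0.538 489 b -0.1015 -0.0916 -0.0965 ztop 0.1592
pin 0.544 518 b -0.1014 -0.0917 -0.0965 ztop 0.1592
pin 0.55 95 b -0.1 -0.0929 -0.0964 ztop 0.1575
tcp a,b 0.4943894178649967 -0.09542211098930536
(242, 186) [ 0.5193 -0.0874  0.01  ] [ 0.5174 -0.0853 -0.0005]
(384, 191) [ 0.5079 -0.1855  0.01  ] [ 0.5059 -0.187   0.0005]
(256, 8) [ 0.6271 -0.1108  0.01  ] [ 0.6255 -0.1116  0.0179]
(257, 173) [ 0.5274 -0.0989  0.01  ] [ 0.5287 -0.1002  0.0187]
(369, 177) [ 0.5185 -0.1755  0.01  ] [ 0.5198 -0.1746  0.0172]
```

```bash
python3 - <<'E'
from h import *
np.set_printoptions(precision=4,suppress=True)
def edges(name,lines,zs):
    c,p,D=load(name); g=cv2.GaussianBlur(cv2.cvtColor(p,cv2.COLOR_RGB2GRAY),(0,0),1).astype(float)
    for (lab,horiz,rng,f,w) in lines:
        pts=[]
        for t in rng:
            k=f(t); 
            s=g[t,int(k-w):int(k+w)] if not horiz else g[int(k-w):int(k+w),t]
            d=np.abs(np.diff(s)); i=d.argmax(); pp=int(k-w)+i+.5
            pts.append((pp,t) if not horiz else (t,pp))
        P=plane(c,pts,zs)[:,:2]
        vx,vy,x0,y0=cv2.fitLine(P.astype(np.float32),cv2.DIST_HUBER,0,.001,.001).ravel()
        a=np.degrees(np.arctan2(vy,vx)); a=(a+45)%90-45
        r=(P-[x0,y0])@[-vy,vx]; print(name,lab,'angle',a.round(2),'rms mm',r.std()*1e3,'pt',x0,y0)
edges('w3',[('left',0,range(30,150),lambda t:240.5+(t-0)*0.0,6),('right',0,range(90,180),lambda t:397+(384-397)*(t-20)/170,7),('front',1,range(285,296),lambda t:187,6),('frontB',1,range(335,380),lambda t:190,5)],.01)
edges('top1',[('left',0,range(203,257),lambda t:318+(311-318)*(t-197)/65,4),('front',1,range(316,360),lambda t:262+(t-311)*6/53,4),('back',1,range(324,352),lambda t:197+(t-318)*6/53,4),('right',0,range(210,262),lambda t:371-7*(t-203)/65,4)],.01)
# post flats in wrist view by depth
c,p,D=load('w3'); v,u=np.mgrid[40:150,260:375]; uv=np.c_[u.ravel(),v.ravel()]; P=dep(c,uv,D); q=P[P[:,2]>.1]
for f in('rect','full'):
    h=q[:,:2].astype(np.float32)*1000; 
    if f=='rect': print(cv2.minAreaRect(h))
Z=(D>0); 
n=2; row=[]
for vv in range(60,135,6):
    m=(uv[:,1]==vv)&(P[:,2]>.1); 
    if m.any(): row.append((vv,uv[m,0].min(),uv[m,0].max(),P[m,2].max().round(4)))
print(row)
E
```

```text
w3 left angle -6.9 rms mm 0.1893540077339623 pt 0.5812131 -0.09414227
w3 right angle -7.28 rms mm 1.2406426091918508 pt 0.55095667 -0.19048691
w3 front angle 16.22 rms mm 0.6517091297185524 pt 0.5143807 -0.12064117
w3 frontB angle -1.93 rms mm 1.952477426267223 pt 0.5086833 -0.16881435
top1 left angle -7.06 rms mm 1.537945111493866 pt 0.58270526 -0.09238718
top1 front angle -6.77 rms mm 3.0932052084684885 pt 0.51144767 -0.12805165
top1 back angle -3.27 rms mm 2.2752462999186815 pt 0.6372701 -0.13328229
top1 right angle -6.99 rms mm 4.164757705760358 pt 0.5578206 -0.19054663
((572.6327514648438, -143.22178649902344), (20.027143478393555, 27.807701110839844), 82.89602661132812)
[(60, np.int64(295), np.int64(311), np.float64(0.1054)), (66, np.int64(295), np.int64(342), np.float64(0.1062)), (72, np.int64(295), np.int64(341), np.float64(0.1058)), (78, np.int64(295), np.int64(341), np.float64(0.1089)), (84, np.int64(295), np.int64(344), np.float64(0.2929)), (90, np.int64(294), np.int64(340), np.float64(0.1086)), (96, np.int64(294), np.int64(340), np.float64(0.1088)), (102, np.int64(294), np.int64(350), np.float64(0.2929)), (108, np.int64(294), np.int64(339), np.float64(0.1089)), (114, np.int64(294), np.int64(345), np.float64(0.2929)), (120, np.int64(294), np.int64(338), np.float64(0.2929)), (126, np.int64(293), np.int64(338), np.float64(0.1052)), (132, np.int64(313), np.int64(313), np.float64(0.2929))]
```

```bash
python3 - <<'E'
from h import *
np.set_printoptions(precision=4,suppress=True)
C=np.array([.5726,-.1432])
for n in('w3','s3','top1','scene1','w2'):
    c,p,D=load(n); v,u=np.mgrid[0:480,0:640]; uv=np.c_[u.ravel(),v.ravel()]; m=D.ravel()>0; uv=uv[m]; P=dep(c,uv,D)
    r=np.hypot(*(P[:,:2]-C).T); 
    q=P[(r<.006)&(P[:,2]>.09)&(P[:,2]<.13)]; w=P[(r>.015)&(r<.0195)&(P[:,2]>.06)&(P[:,2]<.09)]
    h=np.histogram(w[:,2],np.arange(.06,.0905,.002)); 
    if len(q): print(n,'top',len(q),np.percentile(q[:,2],[50,90]),'washer',len(w),h[0])
E
```

```text
w3 top 665 [0.1074 0.1082] washer 1468 [  0   0   0   0   0   1 209 769 488   1   0   0   0   0   0]
s3 top 30 [0.107  0.1083] washer 127 [ 0  0  3  0  0  3 17 45 25  7  5  8  4  2  8]
top1 top 41 [0.1071 0.1089] washer 151 [ 3  1  3  1  1  3 42 47 43  4  2  0  1  0  0]
scene1 top 29 [0.107  0.1082] washer 128 [ 1  0  0  1  1  6 19 34 32  6  9  5  5  7  2]
```

>>> {"name": "servo_tool", "arguments": {
  "steps": [
    {"tx": 0.4, "ty": 0.1, "tz": 0, "yaw": -1.2, "claw": 1.2},
    {"tx": 0.47, "ty": 0.12, "tz": -0.4, "yaw": -1.3, "claw": 1.2},
    {"tx": 0, "ty": 0, "tz": -1.5, "yaw": 0, "claw": 1.2},
    {"tx": 0, "ty": 0, "tz": -2, "yaw": 0, "claw": 1.2},
    {"tx": 0, "ty": 0, "tz": -1.5, "yaw": 0, "claw": 1.2},
    {"tx": 0, "ty": 0, "tz": -1, "yaw": 0, "claw": 1.2},
    {"tx": 0, "ty": 0, "tz": 0, "yaw": 0, "claw": 1.2},
    {"tx": 0, "ty": 0, "tz": 0, "yaw": 0, "claw": 1.2}
  ]
}}

```text
time_s: 6.45
position: [0.4945, -0.1326, 0.1056]
tool_rot: [[0.992, -0.123, 0.0], [-0.123, -0.992, -0.0], [0.0, 0.0, -1.0]]
ft_force: [0.1, 0.5, -1.2]
grip_width: 0.0163
gripper_force: 58.8
```

```bash
python3 - <<'E'
from h import *
np.set_printoptions(precision=4,suppress=True)
c,p,D=grab('wrist','w4'); cs,s,Ds=grab('scene','s4')
th=np.radians(-7); ex=np.array([np.cos(th),np.sin(th)]); ey=np.array([-ex[1],ex[0]])
v,u=np.mgrid[0:420,250:390]; uv=np.c_[u.ravel(),v.ravel()]; P=dep(c,uv,D); a=P[:,:2]@ex; b=P[:,:2]@ey
m=(P[:,2]>.1)&(P[:,2]<.12)&(a>.565); print('post a',a[m].min(),a[m].max(),'b',b[m].min(),b[m].max(),(b[m].min()+b[m].max())/2, cv2.minAreaRect((P[m,:2]*1000).astype(np.float32)))
for x in np.arange(.48,.566,.008):
    k=(P[:,2]>.075)&(P[:,2]<.12)&(a>x)&(a<x+.008)&(abs(b+.072)<.011)
    if k.sum()>5: print(x.round(3),k.sum(),b[k].min(),b[k].max(),(b[k].min()+b[k].max())/2,np.percentile(P[k,2],[50,90]))
o=env.observe()['position']; print(o[:2]@ex,o[:2]@ey,o)
a_=cv2.resize(s[200:300,270:400],(780,600),interpolation=cv2.INTER_CUBIC); b_=cv2.resize(p[0:420,160:480],(457,600))
cv2.imwrite('pics/s4c.png',a_[:,:,::-1])
E
```

```text
post a 0.5717345417235804 0.5997648183076816 b -0.08241957886261932 -0.062244378429910124 -0.07233197864626473 ((572.5511474609375, -143.15423583984375), (20.147480010986328, 28.03886604309082), 82.81788635253906)
0.48 728 -0.0806960181061975 -0.0630863081707618 -0.07189116313847965 [0.0989 0.0996]
0.488 799 -0.08056444592345412 -0.06327928554754601 -0.07192186573550007 [0.0989 0.0997]
0.496 937 -0.08017420989593912 -0.06367106055297954 -0.07192263522445932 [0.099  0.1083]
0.504 1035 -0.08018279296840249 -0.06364043086203898 -0.07191161191522073 [0.0991 0.1083]
0.512 1889 -0.08299926944014725 -0.06100945950070356 -0.07200436447042541 [0.0991 0.1152]
0.52 1060 -0.08080756935075364 -0.06315373546122792 -0.07198065240599077 [0.0947 0.0983]
0.528 553 -0.07657679813224627 -0.06696747405288563 -0.07177213609256594 [0.0942 0.0951]
0.536 574 -0.07649779317524424 -0.06678742578083162 -0.07164260947803794 [0.0941 0.0953]
0.544 628 -0.07681718080396818 -0.06679575998492532 -0.07180647039444675 [0.0941 0.0952]
0.552 664 -0.07673753350094598 -0.06691821900052795 -0.07182787625073697 [0.094  0.0952]
0.56 340 -0.07665107794927896 -0.06701506836268392 -0.07183307315598145 [0.0933 0.0949]
0.5070430745358898 -0.07140413296029348 [ 0.4946 -0.1327  0.106 ]
```

View pics/s4c.png

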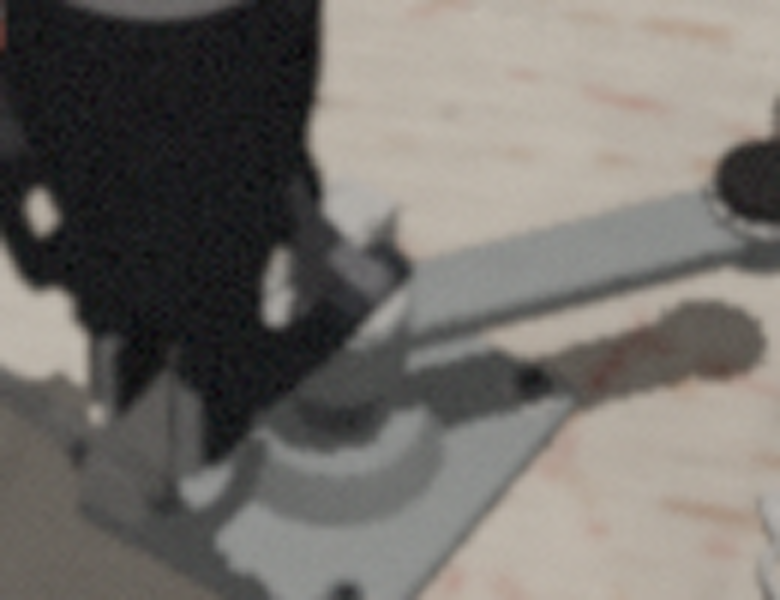

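The scene crop shows the gripper hiding the hole, with the nose just short of the post. The wrist depths put the pin axis within 0.5 mm of the post sideways and at about the hole's height.

>>> {"name": "servo_tool", "arguments": {
  "steps": [
    {"tx": 0.19, "ty": -0.06, "tz": 0.0, "yaw": 0, "claw": 1.2},
    {"tx": 0.2, "ty": -0.025, "tz": 0, "yaw": 0, "claw": 1.2},
    {"tx": 0.2, "ty": -0.025, "tz": 0, "yaw": 0, "claw": 1.2},
    {"tx": 0.1, "ty": -0.012, "tz": 0, "yaw": 0, "claw": 1.2},
    {"tx": 0.1, "ty": -0.012, "tz": 0, "yaw": 0, "claw": 1.2},
    {"tx": 0, "ty": 0, "tz": 0, "yaw": 0, "claw": 1.2}
  ]
}}

```text
time_s: 7.15
position: [0.5021, -0.1339, 0.1053]
tool_rot: [[0.992, -0.123, -0.0], [-0.123, -0.992, 0.0], [-0.0, -0.0, -1.0]]
ft_force: [0.1, -0.2, -2.5]
grip_width: 0.0164
gripper_force: 58.8
```

>>> {"name": "servo_tool", "arguments": {
  "steps": [
    {"tx": 0.1, "ty": -0.012, "tz": 0, "yaw": 0, "claw": 1.2},
    {"tx": 0.1, "ty": -0.012, "tz": 0, "yaw": 0, "claw": 1.2},
    {"tx": 0, "ty": 0, "tz": 0, "yaw": 0, "claw": 1.2}
  ]
}}

```text
time_s: 7.45
position: [0.5041, -0.1341, 0.1053]
tool_rot: [[0.992, -0.123, 0.0], [-0.123, -0.992, -0.0], [0.0, 0.0, -1.0]]
ft_force: [-0.6, 0.6, -1.3]
grip_width: 0.0163
gripper_force: 58.8
```

>>> {"name": "servo_tool", "arguments": {
  "steps": [
    {"tx": 0.1, "ty": -0.012, "tz": 0, "yaw": 0, "claw": 1.2},
    {"tx": 0.1, "ty": -0.012, "tz": 0, "yaw": 0, "claw": 1.2},
    {"tx": 0.1, "ty": -0.012, "tz": 0, "yaw": 0, "claw": 1.2},
    {"tx": 0, "ty": 0, "tz": 0, "yaw": 0, "claw": 1.2}
  ]
}}

```text
time_s: 7.85
position: [0.5072, -0.1345, 0.1053]
tool_rot: [[0.992, -0.123, 0.0], [-0.123, -0.992, -0.0], [0.0, 0.0, -1.0]]
ft_force: [0.1, -0.1, -0.8]
grip_width: 0.0164
gripper_force: 58.8
```

>>> {"name": "servo_tool", "arguments": {
  "steps": [
    {"tx": 0.2, "ty": -0.025, "tz": 0, "yaw": 0, "claw": 1.2},
    {"tx": 0.2, "ty": -0.025, "tz": 0, "yaw": 0, "claw": 1.2},
    {"tx": 0.2, "ty": -0.025, "tz": 0, "yaw": 0, "claw": 1.2},
    {"tx": 0.2, "ty": -0.025, "tz": 0, "yaw": 0, "claw": 1.2},
    {"tx": 0, "ty": 0, "tz": 0, "yaw": 0, "claw": 1.2}
  ]
}}

```text
time_s: 8.35
position: [0.5153, -0.1355, 0.1053]
tool_rot: [[0.992, -0.122, 0.0], [-0.122, -0.992, -0.0], [0.0, 0.0, -1.0]]
ft_force: [-0.1, 0.6, -1.3]
grip_width: 0.0164
gripper_force: 58.8
```

>>> {"name": "servo_tool", "arguments": {
  "steps": [
    {"tx": 0.2, "ty": -0.025, "tz": 0, "yaw": 0, "claw": 1.2},
    {"tx": 0.2, "ty": -0.025, "tz": 0, "yaw": 0, "claw": 1.2},
    {"tx": 0.2, "ty": -0.025, "tz": 0, "yaw": 0, "claw": 1.2},
    {"tx": 0.2, "ty": -0.025, "tz": 0, "yaw": 0, "claw": 1.2},
    {"tx": 0.2, "ty": -0.025, "tz": 0, "yaw": 0, "claw": 1.2},
    {"tx": 0.2, "ty": -0.025, "tz": 0, "yaw": 0, "claw": 1.2},
    {"tx": 0.2, "ty": -0.025, "tz": 0, "yaw": 0, "claw": 1.2},
    {"tx": 0.2, "ty": -0.025, "tz": 0, "yaw": 0, "claw": 1.2},
    {"tx": 0.2, "ty": -0.025, "tz": 0, "yaw": 0, "claw": 1.2},
    {"tx": 0, "ty": 0, "tz": 0, "yaw": 0, "claw": 1.2}
  ]
}}

```text
time_s: 9.35
position: [0.5332, -0.1378, 0.1053]
tool_rot: [[0.992, -0.122, 0.0], [-0.122, -0.992, -0.0], [0.0, 0.0, -1.0]]
ft_force: [-0.7, -0.6, -2.3]
grip_width: 0.0161
gripper_force: 58.8
```

```bash
cat > m.py <<'E'
from h import *
import sys
np.set_printoptions(precision=4,suppress=True)
c,p,D=grab('wrist',sys.argv[1])
th=np.radians(-7); ex=np.array([np.cos(th),np.sin(th)]); ey=np.array([-ex[1],ex[0]])
v,u=np.mgrid[0:470,240:400]; uv=np.c_[u.ravel(),v.ravel()]; P=dep(c,uv,D); a=P[:,:2]@ex; b=P[:,:2]@ey
m=(P[:,2]>.1)&(P[:,2]<.12)&(a>.568)&(a<.603); print('post a',a[m].min(),a[m].max(),'b',b[m].min(),b[m].max(),(b[m].min()+b[m].max())/2)
for x in np.arange(.51,.63,.004):
    k=(P[:,2]>.078)&(P[:,2]<.12)&(a>x)&(a<x+.004)&(abs(b+.072)<.012)
    if k.sum()>5: print(x.round(3),k.sum(),b[k].min(),b[k].max(),(b[k].min()+b[k].max())/2,np.percentile(P[k,2],[50,90]))
k=(P[:,2]>.08)&(P[:,2]<.098)&(a>.602)&(abs(b+.072)<.006); print('nose end',a[k].max() if k.any() else None)
print(env.observe()['ft_force'])
E
python3 m.py w5
```

```text
post a 0.571427938411562 0.6003029626035722 b -0.08245088946696308 -0.062274052009000144 -0.0723624707379816
0.518 270 -0.0811840463712388 -0.06349113312515009 -0.07233758974819444 [0.0983 0.099 ]
0.522 387 -0.0810944469060435 -0.06361489959719352 -0.07235467325161851 [0.0985 0.0993]
0.526 402 -0.08103701946599341 -0.06368791539210422 -0.07236246742904881 [0.0986 0.0993]
0.53 386 -0.08059560214571444 -0.06417913658846577 -0.07238736936709012 [0.0986 0.0993]
0.534 464 -0.08064375547987437 -0.06415799921136446 -0.07240087734561942 [0.0987 0.1033]
0.538 467 -0.08064897054030963 -0.06413516975370012 -0.07239207014700488 [0.0987 0.1084]
0.542 507 -0.08067193145983266 -0.064124670610413 -0.07239830103512283 [0.0988 0.1082]
0.546 509 -0.08062758536651772 -0.06415761171385738 -0.07239259854018755 [0.0988 0.1068]
0.55 524 -0.0806784902921682 -0.06413087961440125 -0.07240468495328473 [0.0988 0.1057]
0.554 1683 -0.08399890613369702 -0.06000259064415402 -0.07200074838892552 [0.0998 0.1165]
0.558 561 -0.08202333255686135 -0.06359639281748865 -0.072809862687175 [0.0968 0.0985]
0.562 542 -0.0807196
[... 305 characters left out ...]
51427176649 [0.1044 0.1052]
0.578 609 -0.0821648057599534 -0.062417122092208725 -0.07229096392608106 [0.1067 0.1078]
0.582 700 -0.08232739621356262 -0.062295318677582964 -0.0723113574455728 [0.1072 0.1079]
0.586 769 -0.08231930991097035 -0.06229460840648061 -0.07230695915872548 [0.1071 0.108 ]
0.59 848 -0.08216504032356693 -0.062357306046464625 -0.07226117318501578 [0.1064 0.1077]
0.594 833 -0.08245088946696308 -0.06248783746389552 -0.0724693634654293 [0.1044 0.1055]
0.598 1335 -0.0823395866469278 -0.06001763022180064 -0.07117860843436422 [0.098  0.1046]
0.602 87 -0.07571894113811738 -0.06854465412456716 -0.07213179763134227 [0.0906 0.0934]
nose end 0.60252733177927
[-0.8253 -1.1356 -2.531 ]
```

>>> {"name": "servo_tool", "arguments": {
  "steps": [
    {"tx": 0.2, "ty": -0.025, "tz": 0, "yaw": 0, "claw": 1.2},
    {"tx": 0.2, "ty": -0.025, "tz": 0, "yaw": 0, "claw": 1.2},
    {"tx": 0.2, "ty": -0.025, "tz": 0, "yaw": 0, "claw": 1.2},
    {"tx": 0.05, "ty": -0.006, "tz": 0, "yaw": 0, "claw": 1.2},
    {"tx": 0, "ty": 0, "tz": 0, "yaw": 0, "claw": 1.2}
  ]
}}

```text
time_s: 9.9
position: [0.5396, -0.1385, 0.1053]
tool_rot: [[0.992, -0.123, 0.0], [-0.123, -0.992, -0.0], [0.0, 0.0, -1.0]]
ft_force: [0.0, -0.7, -2.1]
grip_width: 0.0165
gripper_force: 58.8
```

>>> {"name": "servo_tool", "arguments": {
  "steps": [
    {"tx": 0.05, "ty": -0.006, "tz": 0, "yaw": 0, "claw": 1.2},
    {"tx": 0.05, "ty": -0.006, "tz": 0, "yaw": 0, "claw": 1.2},
    {"tx": 0, "ty": 0, "tz": 0, "yaw": 0, "claw": 1.2}
  ]
}}

```text
time_s: 10.2
position: [0.5406, -0.1387, 0.1053]
tool_rot: [[0.992, -0.123, 0.0], [-0.123, -0.992, 0.0], [0.0, -0.0, -1.0]]
ft_force: [0.4, -0.2, -2.7]
grip_width: 0.0164
gripper_force: 58.8
```

>>> {"name": "servo_tool", "arguments": {
  "steps": [
    {"tx": 0.05, "ty": -0.006, "tz": 0, "yaw": 0, "claw": 1.2},
    {"tx": 0.05, "ty": -0.006, "tz": 0, "yaw": 0, "claw": 1.2},
    {"tx": 0, "ty": 0, "tz": 0, "yaw": 0, "claw": 1.2}
  ]
}}

```text
time_s: 10.5
position: [0.5416, -0.1388, 0.1053]
tool_rot: [[0.992, -0.123, 0.0], [-0.123, -0.992, 0.0], [0.0, -0.0, -1.0]]
ft_force: [-0.6, 0.1, -1.4]
grip_width: 0.0163
gripper_force: 58.8
```

>>> {"name": "servo_tool", "arguments": {
  "steps": [
    {"tx": 0.05, "ty": -0.006, "tz": 0, "yaw": 0, "claw": 1.2},
    {"tx": 0, "ty": 0, "tz": 0, "yaw": 0, "claw": 1.2}
  ]
}}

```text
time_s: 10.7
position: [0.5421, -0.1389, 0.1053]
tool_rot: [[0.992, -0.123, 0.0], [-0.123, -0.992, 0.0], [0.0, -0.0, -1.0]]
ft_force: [-0.1, 0.2, -1.6]
grip_width: 0.0164
gripper_force: 58.8
```

>>> {"name": "servo_tool", "arguments": {
  "steps": [
    {"tx": 0.05, "ty": -0.006, "tz": 0, "yaw": 0, "claw": 1.2},
    {"tx": 0, "ty": 0, "tz": 0, "yaw": 0, "claw": 1.2}
  ]
}}

```text
time_s: 10.9
position: [0.5426, -0.1389, 0.1053]
tool_rot: [[0.992, -0.123, 0.0], [-0.123, -0.992, -0.0], [0.0, 0.0, -1.0]]
ft_force: [-0.4, 0.3, -2.4]
grip_width: 0.0163
gripper_force: 58.8
```

```bash
python3 m.py w6 | tail -22
```

```text
0.534 391 -0.08104312103459964 -0.0636401570049468 -0.07234163901977322 [0.0986 0.0993]
0.538 397 -0.08098047889584181 -0.06375357684245841 -0.07236702786915011 [0.0986 0.0993]
0.542 417 -0.08063747918028034 -0.06412615342300125 -0.0723818163016408 [0.0987 0.0996]
0.546 482 -0.08061562054745955 -0.06413292683492572 -0.07237427369119263 [0.0988 0.1085]
0.55 480 -0.08066395979553623 -0.06412684790660905 -0.07239540385107264 [0.0988 0.1085]
0.554 514 -0.08062744343287544 -0.0641401883293766 -0.07238381588112602 [0.0988 0.1071]
0.558 522 -0.08063428295052442 -0.06410755404834417 -0.0723709184994343 [0.0987 0.1107]
0.562 628 -0.08379509144532303 -0.06008799320317886 -0.07194154232425094 [0.0988 0.1135]
0.566 1157 -0.08399560194297477 -0.060010375934776115 -0.07200298893887544 [0.1035 0.117 ]
0.57 330 -0.08214919679969646 -0.062334024923369535 -0.072241610861533 [0.1043 0.105 ]
0.574 552 -0.08230937788523439 -0.06238243858501277 -0.07234590823512357 [0.1044 0.1052]
0.578 545 -0.08233851146261437 -0.06250733531437096 -0.07242292338849265 [0.1067 0.1078]
0.582 662 -0.08221100483935619 -0.06223483470161382 -0.072222919770485 [0.1071 0.1081]
0.586 719 -0.08213468633501379 -0.062367391578450615 -0.07225103895673221 [0.1071 0.108 ]
0.59 823 -0.08233819957173019 -0.06248106231388398 -0.07240963094280709 [0.1063 0.1077]
0.594 782 -0.08229483541483285 -0.062271575731463254 -0.07228320557314805 [0.1045 0.1054]
0.598 1420 -0.08229987335997113 -0.062309952135922185 -0.07230491274794666 [0.0979 0.1046]
0.602 332 -0.07717992476560982 -0.06735979638826618 -0.072269860576938 [0.0936 0.0949]
0.606 339 -0.07713626843605607 -0.0674438194871426 -0.07229004396159934 [0.0938 0.0949]
0.61 209 -0.0767453939496596 -0.0674940576922494 -0.0721197258209545 [0.0925 0.0943]
nose end 0.6118431222317348
[ 0.8737  0.0024 -1.8429]
```

>>> {"name": "servo_tool", "arguments": {
  "steps": [
    {"tx": 0.05, "ty": -0.006, "tz": 0, "yaw": 0, "claw": 1.2},
    {"tx": 0.03, "ty": -0.004, "tz": 0, "yaw": 0, "claw": 1.2},
    {"tx": 0, "ty": 0, "tz": 0, "yaw": 0, "claw": 1.2}
  ]
}}

```text
time_s: 11.25
position: [0.5429, -0.1389, 0.1052]
tool_rot: [[0.992, -0.122, -0.001], [-0.122, -0.992, 0.0], [-0.001, -0.0, -1.0]]
ft_force: [-4.4, -0.2, 0.0]
grip_width: 0.0162
gripper_force: 59.1
```

>>> {"name": "servo_tool", "arguments": {
  "steps": [
    {"tx": 0.04, "ty": -0.005, "tz": 0, "yaw": 0, "claw": 1.2},
    {"tx": 0, "ty": 0, "tz": 0, "yaw": 0, "claw": 1.2}
  ]
}}

```text
time_s: 11.45
position: [0.5429, -0.1389, 0.1053]
tool_rot: [[0.992, -0.122, -0.002], [-0.122, -0.992, 0.0], [-0.002, -0.0, -1.0]]
ft_force: [-6.7, -0.1, 1.7]
grip_width: 0.0161
gripper_force: 59.2
```

The shoulder is seated: the nose stands 12 mm out and the force rises on contact. I'll release and rise.

>>> {"name": "servo_tool", "arguments": {
  "steps": [
    {"tx": 0, "ty": 0, "tz": 0, "yaw": 0, "claw": 3.4},
    {"tx": 0, "ty": 0, "tz": 0, "yaw": 0, "claw": 3.4},
    {"tx": 0, "ty": 0, "tz": 0, "yaw": 0, "claw": 3.4},
    {"tx": 0, "ty": 0, "tz": 1, "yaw": 0, "claw": 3.4},
    {"tx": 0, "ty": 0, "tz": 2, "yaw": 0, "claw": 3.4},
    {"tx": 0, "ty": 0, "tz": 3, "yaw": 0, "claw": 3.4},
    {"tx": 0, "ty": 0, "tz": 3, "yaw": 0, "claw": 3.4},
    {"tx": 0, "ty": 0, "tz": 3, "yaw": 0, "claw": 3.4},
    {"tx": 0, "ty": 0, "tz": 3, "yaw": 0, "claw": 2},
    {"tx": -2, "ty": 0.25, "tz": 1, "yaw": 0, "claw": 0},
    {"tx": -3, "ty": 0.35, "tz": 0, "yaw": 0, "claw": 0},
    {"tx": -2.5, "ty": 0.3, "tz": 0, "yaw": 0, "claw": 0},
    {"tx": 0, "ty": 0, "tz": 0, "yaw": 0, "claw": 0}
  ]
}}

```text
time_s: 12.75
position: [0.4668, -0.1295, 0.2667]
tool_rot: [[0.992, -0.123, 0.001], [-0.123, -0.992, -0.001], [0.001, 0.0, -1.0]]
ft_force: [0.4, -0.3, 0.0]
grip_width: 0.0002
gripper_force: 0.0
```

```bash
cat > r.py <<'E'
from h import *
import sys
np.set_printoptions(precision=4,suppress=True)
th=np.radians(-7); ex=np.array([np.cos(th),np.sin(th)]); ey=np.array([-ex[1],ex[0]])
for n in sys.argv[2:]:
    c,p,D=grab(n,sys.argv[1]+n[0]); v,u=np.mgrid[0:480,0:640]; uv=np.c_[u.ravel(),v.ravel()]; m=D.ravel()>0; uv=uv[m]; P=dep(c,uv,D)
    a=P[:,:2]@ex-.5358; b=P[:,:2]@ey+.0723
    # only grey-ish bright pixels (not black gripper)
    k=(a>-.07)&(a<.12)&(abs(b)<.028)&(P[:,2]>.065)&(P[:,2]<.20)&(p.reshape(-1,3)[m].max(1)>60)
    print(n,k.sum())
    for x in np.arange(-.07,.12,.006):
        s=k&(a>=x)&(a<x+.006)
        if s.sum()>3: print(x.round(3),s.sum(),'b',np.percentile(b[s],[2,98]),'z',np.percentile(P[s,2],[5,50,95]))
o=env.observe(); P=o['position']; print('tcp a',P[:2]@ex-.5358,'b',P[:2]@ey+.0723,'z',P[2],o['ft_force'],o['time_s'],o['grip_width'])
E
python3 r.py w7 wrist; python3 -c "from h import *; print(env.tcp_to_tips)"
```

```text
wrist 8420
-0.064 193 b [-0.0085  0.0061] z [0.1656 0.1677 0.1697]
-0.058 425 b [-0.0098  0.0073] z [0.1584 0.1625 0.1661]
-0.052 395 b [-0.0094  0.0075] z [0.1506 0.1544 0.1583]
-0.046 417 b [-0.0179  0.0164] z [0.1427 0.1471 0.1502]
-0.04 221 b [-0.0221  0.021 ] z [0.1343 0.1391 0.1431]
-0.034 183 b [-0.0228  0.0216] z [0.1271 0.1309 0.1348]
-0.028 169 b [-0.0226  0.0214] z [0.1186 0.123  0.1267]
-0.022 169 b [-0.0226  0.0217] z [0.1102 0.1148 0.1195]
-0.016 170 b [-0.0209  0.0205] z [0.102  0.107  0.1114]
-0.01 319 b [-0.0179  0.0172] z [0.0939 0.096  0.1028]
-0.004 420 b [-0.0163  0.0159] z [0.0889 0.095  0.0966]
0.002 288 b [-0.0134  0.0136] z [0.0885 0.0957 0.0971]
0.008 235 b [-0.0089  0.0084] z [0.095  0.0965 0.0975]
0.014 241 b [-0.0088  0.0083] z [0.0956 0.0969 0.0982]
0.02 234 b [-0.0087  0.0083] z [0.0962 0.0974 0.0984]
0.026 231 b [-0.0087  0.0082] z [0.0955 0.0974 0.0988]
0.032 373 b [-0.0143  0.0138] z [0.0728 0.096  0.1046]
0.038 507 b [-0.018   0.0174] z [0.0737 0.104  0.1073]
0.044 558 b [-0.0193  0.0194] z [0.0739 0.1051 0.1084]
0.05 551 b [-0.0198  0.0192] z [0.0739 0.105  0.1082]
0.056 538 b [-0.0204  0.0177] z [0.0721 0.1038 0.1072]
0.062 373 b [-0.025   0.0184] z [0.0653 0.0755 0.105 ]
0.068 421 b [-0.0271  0.0046] z [0.0653 0.0669 0.097 ]
0.074 294 b [-0.0275  0.0014] z [0.0651 0.0661 0.0951]
0.08 213 b [-0.0275 -0.0091] z [0.0652 0.0661 0.0672]
0.086 181 b [-0.0279 -0.0119] z [0.0651 0.0659 0.0673]
0.092 101 b [-0.0278 -0.016 ] z [0.0651 0.0661 0.0671]
tcp a -0.05519746238572737 b 0.00040819374912157147 z 0.2665843981317988 [0.4533 0.326  0.5261] 12.8 0.00017138373849092832
0.019
```

View pics/w7w.png

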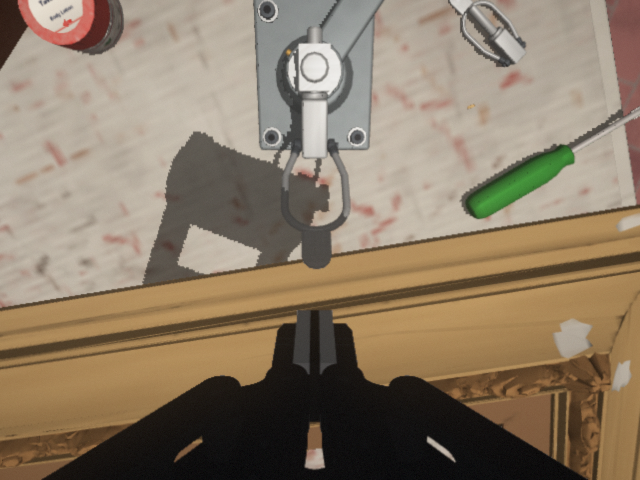

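The wrist view shows the pin home through the post, with the nose past it at (315,35). The ring leans right back, bow at (316,215) and tab at (316,245), and the closed fingers are behind and above it.

>>> {"name": "servo_tool", "arguments": {
  "steps": [
    {"tx": -1.5, "ty": 0.25, "tz": 0, "yaw": 0, "claw": 0},
    {"tx": -1.5, "ty": 0.2, "tz": 0, "yaw": 0, "claw": 0},
    {"tx": 0, "ty": 0, "tz": -2.5, "yaw": 0, "claw": 0},
    {"tx": 0, "ty": 0, "tz": -3, "yaw": 0, "claw": 0},
    {"tx": 0, "ty": 0, "tz": -2.2, "yaw": 0, "claw": 0},
    {"tx": 0, "ty": 0, "tz": -1, "yaw": 0, "claw": 0},
    {"tx": 0, "ty": 0, "tz": 0, "yaw": 0, "claw": 0},
    {"tx": 0.5, "ty": -0.06, "tz": 0, "yaw": 0, "claw": 0},
    {"tx": 0.5, "ty": -0.06, "tz": 0, "yaw": 0, "claw": 0},
    {"tx": 0.5, "ty": -0.06, "tz": 0.2, "yaw": 0, "claw": 0},
    {"tx": 0.5, "ty": -0.06, "tz": 0.2, "yaw": 0, "claw": 0},
    {"tx": 0.5, "ty": -0.06, "tz": 0.2, "yaw": 0, "claw": 0},
    {"tx": 0.5, "ty": -0.06, "tz": 0.2, "yaw": 0, "claw": 0},
    {"tx": 0.7, "ty": -0.09, "tz": 0.4, "yaw": 0, "claw": 0},
    {"tx": 0, "ty": 0, "tz": 0, "yaw": 0, "claw": 0}
  ]
}}

```text
time_s: 14.3
position: [0.4767, -0.1303, 0.1908]
tool_rot: [[0.992, -0.122, 0.001], [-0.122, -0.992, -0.001], [0.001, 0.0, -1.0]]
ft_force: [-0.7, -0.4, 0.5]
grip_width: -0.0
gripper_force: 0.0
```

```bash
python3 r.py w8 wrist
```

```text
wrist 15286
-0.046 21 b [-0.0132  0.014 ] z [0.1779 0.1865 0.1985]
-0.04 921 b [-0.0128  0.0123] z [0.18   0.19   0.1989]
-0.034 1255 b [-0.0093  0.0073] z [0.1723 0.1785 0.1839]
-0.028 1573 b [-0.0163  0.0147] z [0.1547 0.1628 0.1714]
-0.022 702 b [-0.022  0.021] z [0.1387 0.1485 0.1563]
-0.016 480 b [-0.0225  0.0216] z [0.1208 0.13   0.1379]
-0.01 708 b [-0.0212  0.0207] z [0.0945 0.1069 0.1199]
-0.004 695 b [-0.0166  0.0165] z [0.0892 0.0958 0.102 ]
0.002 473 b [-0.0135  0.0133] z [0.0892 0.0961 0.0973]
0.008 381 b [-0.0089  0.0084] z [0.0952 0.0966 0.0978]
0.014 407 b [-0.0088  0.0088] z [0.0956 0.0969 0.0981]
0.02 419 b [-0.0087  0.0087] z [0.0961 0.0973 0.0985]
0.026 445 b [-0.0083  0.0084] z [0.095  0.0975 0.0989]
0.032 570 b [-0.0139  0.0138] z [0.0731 0.0963 0.105 ]
0.038 867 b [-0.0177  0.0176] z [0.0734 0.104  0.1071]
0.044 942 b [-0.0196  0.0192] z [0.074  0.1052 0.1083]
0.05 981 b [-0.0195  0.0194] z [0.0739 0.1055 0.1083]
0.056 934 b [-0.0201  0.0182] z [0.0711 0.104  0.107 ]
0.062 665 b [-0.025   0.0187] z [0.0653 0.0758 0.1051]
0.068 722 b [-0.0273  0.0048] z [0.0653 0.0668 0.097 ]
0.074 500 b [-0.0276  0.0014] z [0.0652 0.066  0.0948]
0.08 408 b [-0.0275 -0.0087] z [0.0651 0.066  0.0671]
0.086 217 b [-0.0277 -0.0129] z [0.0652 0.066  0.0671]
tcp a -0.0473206501104409 b 0.0011564006620498057 z 0.19046865730772772 [ 0.3343  0.5317 -0.7201] 14.35 0.000413394609625879
```

>>> {"name": "servo_tool", "arguments": {
  "steps": [
    {"tx": 0.58, "ty": -0.07, "tz": 0.1, "yaw": 0, "claw": 0},
    {"tx": 0.58, "ty": -0.07, "tz": 0.1, "yaw": 0, "claw": 0},
    {"tx": 0.58, "ty": -0.07, "tz": 0.1, "yaw": 0, "claw": 0},
    {"tx": 0.58, "ty": -0.07, "tz": 0.1, "yaw": 0, "claw": 0},
    {"tx": 0.58, "ty": -0.07, "tz": 0.1, "yaw": 0, "claw": 0},
    {"tx": 0.58, "ty": -0.07, "tz": 0.1, "yaw": 0, "claw": 0},
    {"tx": 0.57, "ty": -0.07, "tz": 0, "yaw": 0, "claw": 0},
    {"tx": 0.57, "ty": -0.07, "tz": 0, "yaw": 0, "claw": 0},
    {"tx": 0.57, "ty": -0.07, "tz": 0, "yaw": 0, "claw": 0},
    {"tx": 0.57, "ty": -0.07, "tz": -0.05, "yaw": 0, "claw": 0},
    {"tx": 0.55, "ty": -0.07, "tz": -0.15, "yaw": 0, "claw": 0},
    {"tx": 0.55, "ty": -0.07, "tz": -0.2, "yaw": 0, "claw": 0},
    {"tx": 0.55, "ty": -0.07, "tz": -0.25, "yaw": 0, "claw": 0},
    {"tx": 0.55, "ty": -0.07, "tz": -0.25, "yaw": 0, "claw": 0},
    {"tx": 0, "ty": 0, "tz": 0, "yaw": 0, "claw": 0}
  ]
}}

```text
time_s: 15.85
position: [0.5558, -0.1399, 0.1867]
tool_rot: [[0.992, -0.122, -0.001], [-0.122, -0.992, 0.0], [-0.001, -0.0, -1.0]]
ft_force: [0.2, -0.5, -0.3]
grip_width: 0.0003
gripper_force: 0.0
```

```bash
python3 r.py w9 wrist
```

```text
wrist 9278
-0.01 4 b [-0.0135  0.0121] z [0.0887 0.0892 0.0895]
-0.004 13 b [-0.0147  0.0151] z [0.0898 0.0905 0.0961]
0.002 28 b [-0.0162  0.0162] z [0.0974 0.101  0.105 ]
0.008 98 b [-0.0186  0.0182] z [0.0954 0.097  0.1125]
0.014 300 b [-0.0092  0.0089] z [0.0955 0.0969 0.0982]
0.02 313 b [-0.0088  0.0088] z [0.0961 0.0975 0.0986]
0.026 453 b [-0.0215  0.0204] z [0.0947 0.0976 0.1465]
0.032 720 b [-0.0194  0.018 ] z [0.0759 0.1488 0.1548]
0.038 1504 b [-0.0159  0.0147] z [0.0756 0.1778 0.1983]
0.044 1317 b [-0.0184  0.0174] z [0.0752 0.1697 0.1951]
0.05 832 b [-0.0188  0.0179] z [0.0745 0.1065 0.1759]
0.056 730 b [-0.0193  0.0163] z [0.0722 0.1041 0.1073]
0.062 1051 b [-0.0231  0.0177] z [0.0656 0.0845 0.1046]
0.068 602 b [-0.0267  0.0054] z [0.0653 0.0667 0.0967]
0.074 443 b [-0.0271  0.0029] z [0.0652 0.066  0.0955]
0.08 307 b [-0.0275 -0.0087] z [0.0652 0.0659 0.0669]
0.086 237 b [-0.0278 -0.0125] z [0.0652 0.0659 0.067 ]
0.092 175 b [-0.0277 -0.0158] z [0.0651 0.0658 0.067 ]
0.098 108 b [-0.0279 -0.0205] z [0.0651 0.0658 0.067 ]
0.104 43 b [-0.0279 -0.0239] z [0.0651 0.0657 0.0673]
tcp a 0.03257096633632384 b 0.0012049844564482742 z 0.18694555077996763 [-0.2558  0.2828  0.0592] 15.9 -6.657437474793759e-05
```

>>> {"name": "servo_tool", "arguments": {
  "steps": [
    {"tx": 0.5, "ty": -0.06, "tz": -0.25, "yaw": 0, "claw": 0},
    {"tx": 0.5, "ty": -0.06, "tz": -0.3, "yaw": 0, "claw": 0},
    {"tx": 0.5, "ty": -0.06, "tz": -0.3, "yaw": 0, "claw": 0},
    {"tx": 0.5, "ty": -0.06, "tz": -0.35, "yaw": 0, "claw": 0},
    {"tx": 0.4, "ty": -0.05, "tz": -0.4, "yaw": 0, "claw": 0},
    {"tx": 0.4, "ty": -0.05, "tz": -0.4, "yaw": 0, "claw": 0},
    {"tx": 0.4, "ty": -0.05, "tz": -0.45, "yaw": 0, "claw": 0},
    {"tx": 0.4, "ty": -0.05, "tz": -0.45, "yaw": 0, "claw": 0},
    {"tx": 0.35, "ty": -0.04, "tz": -0.5, "yaw": 0, "claw": 0},
    {"tx": 0.35, "ty": -0.04, "tz": -0.55, "yaw": 0, "claw": 0},
    {"tx": 0.3, "ty": -0.04, "tz": -0.55, "yaw": 0, "claw": 0},
    {"tx": 0.3, "ty": -0.04, "tz": -0.6, "yaw": 0, "claw": 0},
    {"tx": 0, "ty": 0, "tz": 0, "yaw": 0, "claw": 0}
  ]
}}

```text
time_s: 17.2
position: [0.6043, -0.1458, 0.1352]
tool_rot: [[0.992, -0.123, -0.001], [-0.123, -0.992, 0.001], [-0.001, -0.0, -1.0]]
ft_force: [0.2, 0.1, -0.1]
grip_width: -0.0002
gripper_force: 0.0
```

```bash
python3 r.py w10 wrist
```

```text
wrist 5681
-0.01 101 b [-0.0036  0.0051] z [0.0945 0.0955 0.0963]
-0.004 130 b [-0.0031  0.0045] z [0.0952 0.096  0.0967]
0.002 114 b [-0.0021  0.004 ] z [0.0956 0.0964 0.0973]
0.008 103 b [-0.002   0.0034] z [0.096  0.0968 0.0976]
0.014 81 b [-0.0015  0.0029] z [0.0964 0.0972 0.098 ]
0.05 64 b [-0.0225  0.0217] z [0.0693 0.103  0.1056]
0.056 202 b [-0.0221  0.0212] z [0.0655 0.1052 0.1074]
0.062 417 b [-0.0243  0.0197] z [0.0652 0.0665 0.1073]
0.068 323 b [-0.0274  0.0033] z [0.0652 0.0659 0.0672]
0.074 452 b [-0.0278 -0.0048] z [0.0651 0.0658 0.0668]
0.08 405 b [-0.0275  0.0069] z [0.0651 0.0659 0.1132]
0.086 697 b [-0.0277  0.0079] z [0.0652 0.1145 0.1585]
0.092 2344 b [-0.0257  0.007 ] z [0.0659 0.1315 0.1531]
0.098 180 b [-0.0278  0.0013] z [0.0652 0.066  0.1161]
0.104 60 b [-0.0279 -0.0238] z [0.0651 0.0657 0.0668]
0.11 5 b [-0.028 -0.027] z [0.0651 0.0653 0.066 ]
tcp a 0.08177573993788134 b 0.001258309176505823 z 0.13580026480251595 [-0.2131 -0.2855 -0.2342] 17.25 -0.00032769510524398386
```

View pics/w10w.png

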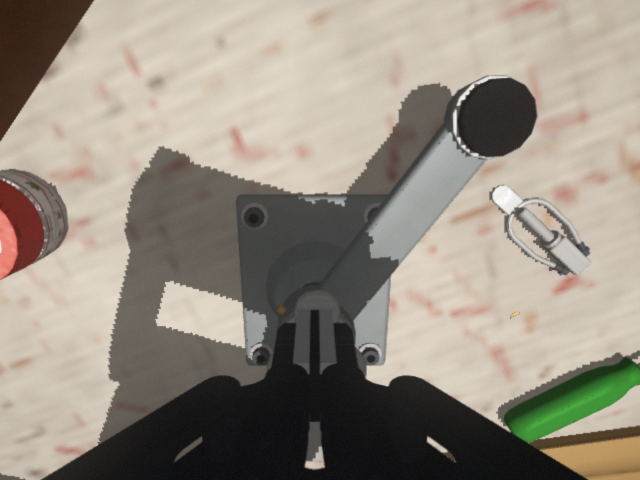

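The wrist view shows the tab's end at (316,298) just ahead of the closed fingertips. The ring is about 15° above the nose and centred over it.

>>> {"name": "servo_tool", "arguments": {
  "steps": [
    {"tx": 0.15, "ty": -0.02, "tz": -0.4, "yaw": 0, "claw": 0},
    {"tx": 0.15, "ty": -0.02, "tz": -0.4, "yaw": 0, "claw": 0},
    {"tx": 0.15, "ty": -0.02, "tz": -0.3, "yaw": 0, "claw": 0},
    {"tx": 0.15, "ty": -0.02, "tz": -0.3, "yaw": 0, "claw": 0},
    {"tx": 0, "ty": 0, "tz": 0, "yaw": 0, "claw": 0}
  ]
}}

```text
time_s: 17.75
position: [0.6104, -0.1466, 0.1219]
tool_rot: [[0.992, -0.123, -0.0], [-0.123, -0.992, 0.0], [-0.0, -0.0, -1.0]]
ft_force: [-0.9, -0.1, 0.9]
grip_width: -0.0002
gripper_force: 0.2
```

>>> {"name": "servo_tool", "arguments": {
  "steps": [
    {"tx": 0.05, "ty": 0, "tz": -0.2, "yaw": 0, "claw": 0},
    {"tx": 0, "ty": 0, "tz": -0.2, "yaw": 0, "claw": 0},
    {"tx": 0, "ty": 0, "tz": 0, "yaw": 0, "claw": 0}
  ]
}}

```text
time_s: 18.05
position: [0.6109, -0.1467, 0.1182]
tool_rot: [[0.992, -0.123, 0.0], [-0.123, -0.992, -0.0], [0.0, 0.0, -1.0]]
ft_force: [-0.3, -0.2, 0.3]
grip_width: 0.0002
gripper_force: 0.4
```

>>> {"name": "servo_tool", "arguments": {
  "steps": [
    {"tx": 0, "ty": 0, "tz": -0.2, "yaw": 0, "claw": 0},
    {"tx": 0, "ty": 0, "tz": 0, "yaw": 0, "claw": 0}
  ]
}}

```text
time_s: 18.25
position: [0.6112, -0.1467, 0.1166]
tool_rot: [[0.992, -0.123, 0.001], [-0.123, -0.992, -0.0], [0.001, 0.0, -1.0]]
ft_force: [0.9, 0.2, 2.7]
grip_width: 0.0003
gripper_force: 1.1
```

>>> {"name": "servo_tool", "arguments": {
  "steps": [
    {"tx": 0, "ty": 0, "tz": -0.2, "yaw": 0, "claw": 0},
    {"tx": 0, "ty": 0, "tz": 0, "yaw": 0, "claw": 0}
  ]
}}

```text
time_s: 18.45
position: [0.6113, -0.1468, 0.1149]
tool_rot: [[0.992, -0.123, 0.002], [-0.123, -0.992, -0.001], [0.002, 0.0, -1.0]]
ft_force: [2.1, -0.5, 4.4]
grip_width: -0.0001
gripper_force: 2.3
```

>>> {"name": "servo_tool", "arguments": {
  "steps": [
    {"tx": 0, "ty": 0, "tz": -0.2, "yaw": 0, "claw": 0},
    {"tx": 0, "ty": 0, "tz": 0, "yaw": 0, "claw": 0}
  ]
}}

```text
time_s: 18.65
position: [0.6118, -0.1469, 0.1133]
tool_rot: [[0.992, -0.123, 0.003], [-0.123, -0.992, -0.001], [0.003, 0.001, -1.0]]
ft_force: [3.3, -0.3, 4.4]
grip_width: 0.0001
gripper_force: 2.2
```

>>> {"name": "servo_tool", "arguments": {
  "steps": [
    {"tx": 0, "ty": 0, "tz": -0.2, "yaw": 0, "claw": 0},
    {"tx": 0, "ty": 0, "tz": 0, "yaw": 0, "claw": 0}
  ]
}}

```text
time_s: 18.85
position: [0.6119, -0.147, 0.1114]
tool_rot: [[0.992, -0.123, 0.004], [-0.123, -0.992, -0.001], [0.004, 0.001, -1.0]]
ft_force: [2.2, 0.4, 3.6]
grip_width: -0.0002
gripper_force: 2.3
```

>>> {"name": "servo_tool", "arguments": {
  "steps": [
    {"tx": 0, "ty": 0, "tz": -0.2, "yaw": 0, "claw": 0},
    {"tx": 0, "ty": 0, "tz": 0, "yaw": 0, "claw": 0}
  ]
}}

```text
time_s: 19.05
position: [0.6118, -0.1469, 0.1093]
tool_rot: [[0.992, -0.123, 0.003], [-0.123, -0.992, -0.001], [0.004, 0.001, -1.0]]
ft_force: [2.3, -0.3, 4.3]
grip_width: -0.0002
gripper_force: 2.1
```

>>> {"name": "servo_tool", "arguments": {
  "steps": [
    {"tx": 0, "ty": 0, "tz": -0.2, "yaw": 0, "claw": 0},
    {"tx": 0, "ty": 0, "tz": 0, "yaw": 0, "claw": 0}
  ]
}}

```text
time_s: 19.25
position: [0.6105, -0.1465, 0.1059]
tool_rot: [[0.992, -0.123, -0.001], [-0.123, -0.992, 0.0], [-0.001, -0.0, -1.0]]
ft_force: [-0.5, 0.3, 0.1]
grip_width: -0.0
gripper_force: 0.1
```

The force dropped to zero at the expected height, so it probably snapped. I'll rise and look.

>>> {"name": "servo_tool", "arguments": {
  "steps": [
    {"tx": 0, "ty": 0, "tz": 0.5, "yaw": 0, "claw": 0},
    {"tx": 0, "ty": 0, "tz": 2, "yaw": 0, "claw": 0},
    {"tx": 0, "ty": 0, "tz": 3, "yaw": 0, "claw": 0},
    {"tx": -1, "ty": 0, "tz": 3, "yaw": 0, "claw": 0},
    {"tx": -3, "ty": 0.3, "tz": 3, "yaw": 0, "claw": 0},
    {"tx": -3, "ty": 0.3, "tz": 0, "yaw": 0, "claw": 0},
    {"tx": -3, "ty": 0.3, "tz": 0, "yaw": 0, "claw": 0},
    {"tx": -2, "ty": 0.2, "tz": 0, "yaw": 0, "claw": 0},
    {"tx": 0, "ty": 0, "tz": 0, "yaw": 0, "claw": 0}
  ]
}}

```text
time_s: 20.15
position: [0.489, -0.1352, 0.2219]
tool_rot: [[0.992, -0.123, -0.001], [-0.123, -0.992, 0.0], [-0.001, -0.0, -1.0]]
ft_force: [-0.2, -0.7, 0.7]
grip_width: -0.0001
gripper_force: 0.0
```

```bash
python3 r.py w11 wrist; python3 - <<'E'
from h import *
p=load('w11w')[1]; s=grab('scene','s11')[1]
a=cv2.resize(p[0:240,200:440],(400,400)); b=cv2.resize(s[210:310,270:370],(400,400))
cv2.imwrite('pics/f.png',np.hstack([a,b])[:,:,::-1])
E
```

```text
wrist 10955
-0.01 244 b [-0.0123  0.0085] z [0.0901 0.0951 0.0964]
-0.004 462 b [-0.016   0.0162] z [0.0883 0.0948 0.0967]
0.002 481 b [-0.0159  0.016 ] z [0.088  0.0954 0.0971]
0.008 460 b [-0.017   0.0167] z [0.0875 0.096  0.0976]
0.014 466 b [-0.0188  0.0188] z [0.0872 0.0963 0.0981]
0.02 469 b [-0.0203  0.0205] z [0.0871 0.0967 0.0984]
0.026 487 b [-0.0216  0.0216] z [0.0868 0.0965 0.0985]
0.032 569 b [-0.0216  0.0214] z [0.0727 0.0908 0.1049]
0.038 772 b [-0.0213  0.0212] z [0.0741 0.1027 0.1069]
0.044 791 b [-0.0213  0.0216] z [0.0752 0.0895 0.1081]
0.05 861 b [-0.0217  0.0214] z [0.0751 0.1036 0.1081]
0.056 824 b [-0.021   0.0207] z [0.0744 0.1033 0.107 ]
0.062 715 b [-0.0249  0.0188] z [0.0658 0.0873 0.1048]
0.068 719 b [-0.0269  0.0145] z [0.0655 0.0871 0.0967]
0.074 619 b [-0.0271  0.0084] z [0.0653 0.0856 0.0876]
0.08 623 b [-0.0269  0.008 ] z [0.0653 0.0853 0.0874]
0.086 602 b [-0.0274  0.0079] z [0.0653 0.0855 0.0873]
0.092 522 b [-0.0273  0.0078] z [0.0653 0.0856 0.0871]
0.098 233 b [-0.0276  0.0055] z [0.0653 0.0841 0.0866]
0.104 36 b [-0.028  -0.0238] z [0.0651 0.0656 0.0669]
tcp a -0.03254841805733366 b -0.002532524620885726 z 0.22183769112109578 [-0.4409 -0.4445  0.6151] 20.2 -7.54168594112766e-05
```

View pics/f.png

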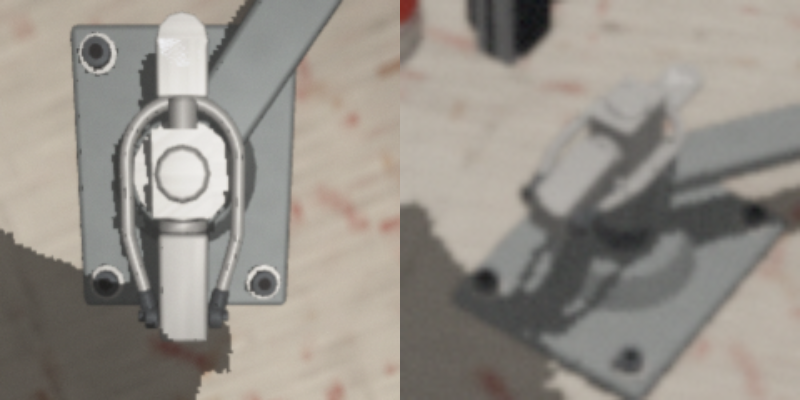

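The crops show the bow down around the post with its tab lying past the nose. The pin has tilted slightly within the hole's clearance, which puts the ring only about at the lock limit. I'll press the tab a few more millimetres, gently, to be sure.

>>> {"name": "servo_tool", "arguments": {
  "steps": [
    {"tx": 3, "ty": -0.3, "tz": 0, "yaw": 0, "claw": 0},
    {"tx": 3, "ty": -0.3, "tz": 0, "yaw": 0, "claw": 0},
    {"tx": 3, "ty": -0.3, "tz": 0, "yaw": 0, "claw": 0},
    {"tx": 3, "ty": -0.2, "tz": 0, "yaw": 0, "claw": 0},
    {"tx": 0, "ty": 0, "tz": -3, "yaw": 0, "claw": 0},
    {"tx": 0, "ty": 0, "tz": -3, "yaw": 0, "claw": 0},
    {"tx": 0, "ty": 0, "tz": -3, "yaw": 0, "claw": 0},
    {"tx": 0, "ty": 0, "tz": -1.5, "yaw": 0, "claw": 0},
    {"tx": 0, "ty": 0, "tz": -0.6, "yaw": 0, "claw": 0},
    {"tx": 0, "ty": 0, "tz": -0.2, "yaw": 0, "claw": 0},
    {"tx": 0, "ty": 0, "tz": -0.2, "yaw": 0, "claw": 0},
    {"tx": 0, "ty": 0, "tz": 0, "yaw": 0, "claw": 0}
  ]
}}

```text
time_s: 21.45
position: [0.6113, -0.1467, 0.107]
tool_rot: [[0.992, -0.123, 0.001], [-0.123, -0.992, -0.001], [0.001, 0.0, -1.0]]
ft_force: [0.8, 0.4, 0.7]
grip_width: -0.0001
gripper_force: 0.0
```

>>> {"name": "servo_tool", "arguments": {
  "steps": [
    {"tx": 0, "ty": 0, "tz": -0.15, "yaw": 0, "claw": 0},
    {"tx": 0, "ty": 0, "tz": 0, "yaw": 0, "claw": 0}
  ]
}}

```text
time_s: 21.65
position: [0.6109, -0.1467, 0.1052]
tool_rot: [[0.992, -0.123, 0.001], [-0.123, -0.992, -0.0], [0.001, 0.0, -1.0]]
ft_force: [0.1, -0.5, -0.2]
grip_width: -0.0004
gripper_force: 0.1
```

>>> {"name": "servo_tool", "arguments": {
  "steps": [
    {"tx": 0, "ty": 0, "tz": -0.15, "yaw": 0, "claw": 0},
    {"tx": 0, "ty": 0, "tz": 0, "yaw": 0, "claw": 0}
  ]
}}

```text
time_s: 21.85
position: [0.6108, -0.1466, 0.1033]
tool_rot: [[0.992, -0.123, -0.0], [-0.123, -0.992, 0.0], [-0.0, -0.0, -1.0]]
ft_force: [0.0, 0.1, 0.4]
grip_width: -0.0001
gripper_force: 0.0
```

>>> {"name": "servo_tool", "arguments": {
  "steps": [
    {"tx": 0, "ty": 0, "tz": -0.15, "yaw": 0, "claw": 0},
    {"tx": 0, "ty": 0, "tz": 0, "yaw": 0, "claw": 0}
  ]
}}

```text
time_s: 22.05
position: [0.6107, -0.1466, 0.1016]
tool_rot: [[0.992, -0.123, -0.0], [-0.123, -0.992, 0.0], [-0.0, -0.0, -1.0]]
ft_force: [-0.2, 0.3, 0.4]
grip_width: 0.0003
gripper_force: 0.0
```

>>> {"name": "servo_tool", "arguments": {
  "steps": [
    {"tx": 0, "ty": 0, "tz": -0.15, "yaw": 0, "claw": 0},
    {"tx": 0, "ty": 0, "tz": -0.15, "yaw": 0, "claw": 0},
    {"tx": 0, "ty": 0, "tz": 0, "yaw": 0, "claw": 0}
  ]
}}

```text
time_s: 22.35
position: [0.6107, -0.1466, 0.0985]
tool_rot: [[0.992, -0.123, -0.0], [-0.123, -0.992, 0.0], [-0.0, -0.0, -1.0]]
ft_force: [-0.4, -0.7, 0.1]
grip_width: -0.0001
gripper_force: 0.0
```

>>> {"name": "servo_tool", "arguments": {
  "steps": [
    {"tx": 0, "ty": 0, "tz": -0.15, "yaw": 0, "claw": 0},
    {"tx": 0, "ty": 0, "tz": -0.15, "yaw": 0, "claw": 0},
    {"tx": 0, "ty": 0, "tz": 0, "yaw": 0, "claw": 0}
  ]
}}

```text
time_s: 22.65
position: [0.6108, -0.1466, 0.0956]
tool_rot: [[0.992, -0.123, -0.0], [-0.123, -0.992, 0.0], [-0.0, -0.0, -1.0]]
ft_force: [1.0, 0.3, -0.0]
grip_width: -0.0001
gripper_force: 0.1
```

>>> {"name": "servo_tool", "arguments": {
  "steps": [
    {"tx": 0, "ty": 0, "tz": 0.5, "yaw": 0, "claw": 0},
    {"tx": 0, "ty": 0, "tz": 2, "yaw": 0, "claw": 0},
    {"tx": 0, "ty": 0, "tz": 3, "yaw": 0, "claw": 0},
    {"tx": -1, "ty": 0, "tz": 3, "yaw": 0, "claw": 0},
    {"tx": -3, "ty": 0.3, "tz": 4, "yaw": 0, "claw": 0},
    {"tx": -3, "ty": 0.3, "tz": 0, "yaw": 0, "claw": 0},
    {"tx": -3, "ty": 0.3, "tz": 0, "yaw": 0, "claw": 0},
    {"tx": -2, "ty": 0.2, "tz": 0, "yaw": 0, "claw": 0},
    {"tx": 0, "ty": 0, "tz": 0, "yaw": 0, "claw": 0}
  ]
}}

```text
time_s: 23.55
position: [0.4892, -0.1353, 0.2217]
tool_rot: [[0.992, -0.123, 0.0], [-0.123, -0.992, -0.0], [0.0, 0.0, -1.0]]
ft_force: [0.3, 0.1, 0.4]
grip_width: -0.0002
gripper_force: 0.0
```

```bash
python3 r.py w12 wrist
```

```text
wrist 10546
-0.01 234 b [-0.0125  0.0084] z [0.0902 0.0952 0.0963]
-0.004 468 b [-0.016   0.0156] z [0.0887 0.0949 0.0968]
0.002 484 b [-0.016  0.016] z [0.0874 0.0954 0.0971]
0.008 457 b [-0.0167  0.017 ] z [0.086  0.0959 0.0975]
0.014 460 b [-0.0185  0.0189] z [0.0849 0.0963 0.0979]
0.02 479 b [-0.0203  0.0202] z [0.084  0.0969 0.0983]
0.026 479 b [-0.0215  0.0218] z [0.0831 0.0965 0.0986]
0.032 561 b [-0.0214  0.0217] z [0.0732 0.0912 0.1049]
0.038 748 b [-0.0213  0.0216] z [0.0741 0.103  0.1068]
0.044 789 b [-0.0212  0.0215] z [0.0752 0.0834 0.108 ]
0.05 795 b [-0.0211  0.0213] z [0.0753 0.1043 0.1081]
0.056 806 b [-0.021   0.0206] z [0.0751 0.1037 0.107 ]
0.062 688 b [-0.025   0.0183] z [0.0657 0.0786 0.1049]
0.068 680 b [-0.027   0.0138] z [0.0655 0.078  0.0968]
0.074 593 b [-0.0273  0.0084] z [0.0653 0.0672 0.078 ]
0.08 610 b [-0.0271  0.0084] z [0.0653 0.0747 0.0769]
0.086 553 b [-0.027   0.0083] z [0.0654 0.0741 0.0758]
0.092 461 b [-0.0273  0.0076] z [0.0653 0.0733 0.075 ]
0.098 171 b [-0.0278  0.0047] z [0.0651 0.0664 0.0739]
0.104 30 b [-0.0277 -0.0244] z [0.0651 0.0658 0.0669]
tcp a -0.0323099013860233 b -0.002555835494606168 z 0.22161632100394837 [0.3661 0.3567 0.4086] 23.6 0.00037360894328466494
```

```bash
python3 -c "
from rig import env; print(env.close_job())"
```

```text
the job is handed in; nothing more can be done
None
```

The larger linchpin is fully home through the post's cross hole and its ring is pressed down past the nose, well beyond the lock point. Measured forces stayed under about 8 N, the other things were left where they lay, and the job was handed in at about 24 s.

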